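Bolt down a vacuum chamber lid crosswise in two passes

ROBOT

A 7-joint arm with a two-finger parallel gripper is mounted at the origin on a cart in front of the work surface, level with it; the furniture and walls round the work are solid. World frame = base frame: x ahead of the robot, y to its left, z up, the work surface at z = 0. Lengths are in mm, angles in rad, forces in N, time in s.
With the tool pointing down it reaches from about 400 to 875 mm from the base axis. Payload 4.4 kg.
Tool frame: the origin (TCP) lies at the very end of the fingers, on their centre line; the grasp point (between the pads) lies 19 mm behind it; z points along the fingers, y is the direction in which the jaws open and shut (so a half turn about z gives the same grasp; the last joint's range is limited). The gripper opens to 85 mm and grips with 20 to 120 N. Pads are 22 mm wide; open, the fingers measure 114 mm over their backs; the gripper's body (76 mm by 85 mm) begins 54 mm behind the grasp point. The pads swing forward as they close: fully open they stand 13 mm farther back than shut.
Start: joints at [-1.319, 0.628, 0.038, 1.517, -0.027, 0.996, -0.02], TCP at [203.087, 617.474, 231.313] pointing down, gripper open.
Joint ranges: [-3.06, 3.06], [-0.37, 2.12], [-1.25, 1.32], [0.18, 2.47], [-1.1, 4.24], [0.23, 1.98], [-2.94, 2.94]. Speed limits (rad/s): [2.57, 2.57, 3.14, 3.14, 3.14, 3.14, 3.14].

INTERFACE

Orientations are given as a unit quaternion [w, x, y, z].
In Python, from bench import sense, read_camera, hand_in gives the robot as it stands.
- The arm moves only by the tool drive_tool, never from a script. Its argument "motion" is a list of rows, each an object of numbers: "tx", "ty", "tz": the shift along the tool's x, y, z in mm; "roll": the turn about the tool's z in degrees; "jaw": the opening, from 0 (shut) to 1 (fully open). In form: [{"tx": .., "ty": .., "tz": .., "roll": .., "jaw": ..}, ...]. A call has 1 to 5 rows; each row shifts and turns the commanded pose from where the row before left it, along the tool's axes as they then stand; what a row does not reach is not made up. A row lasts 1/12 s, in which the tool goes at most 41.7 mm and 7.16 degrees, less where a joint would pass 70% of its speed; a pose out of reach is approached as far as the arm can. A call with a gripper value outside its range is refused whole. The fingers move at their own pace and stop on an object; "grip_force" is the grip in N (left out, the last holds). Time passes only in rows, so rows that do not move let the fingers close. It gives the time, the measured TCP pose, the force and the opening at its end, in the units of the state.
- sense(): the state, without advancing time (a new reading comes with each control period).
- read_camera(name): name is "scene" or "top" or "wrist"; returns a dict with "color" (420x560x3 uint8, blue, green, red), "fx", "fy", "cx", "cy" (pixels), "k1" (the pictures are not rectified: a ray, as slopes to the right and down, at radius r is drawn at 1 + k1 r^2 times it, then the intrinsics apply), "extrinsics" (4x4, takes a point from camera to world coordinates); the wrist camera has in their place "mount" (4x4, takes a point from camera to tool coordinates, whose origin is the TCP and whose axes are the flange's). Camera axes: x right, y down, z forward; pixel columns grow to the right and rows downward; lengths in mm; the calibration is good to about 2 mm. A picture is of the moment at which its call begins: read the wrist's pose just before it. There is no depth.
- hand_in(): hands the job in, once; it reports no verdict.
The state is a dict: "time_s": time; "joint_pos": joint angles; "joint_vel": joint speeds; "joint_torque": joint torques, N m; "ee_pos": TCP position; "eef_rot": TCP orientation; "wrist_force": force on the tool from outside, world axes, zero at the start; "wrist_torque": the same for the moment, N m; "finger_gap": finger opening in mm.
Only numpy, scipy, OpenCV 4.12 (cv2) and the standard library are available. Lean on these libraries where they do the work, as an engineer would, in place of code of your own. Each camera call takes 0.05 s, during which the arm holds its last target. There are 200 camera calls.

TASK

Tighten the vacuum chamber's lid with its four wing screws, working crosswise in two passes: first turn one screw until it clamps about half tight, then the one opposite, then the other two; then go round again crosswise the same way until all four are fully tight. Feel the torque as you turn, because the feet touch at different angles, and do not overtighten any screw. Leave the things around the chamber where they are.

Things in the scene. Friction and masses are not known exactly. Their poses are not given: they have to be found in the camera images.
- chamber: small aluminium vacuum chamber, fixed; body 106 mm across, 52 mm high, flange 172 mm across, side port along its own +x. Origin: centre of underside, z up. Four wing screws on a bolt circle of 64 mm radius at 45 (1), 135 (2), 225 (3), 315 (4) degrees from +x, counter-clockwise from above: 1 is opposite 3, 2 opposite 4; neighbours 90 mm apart. The feet of the screws are unequally worn, which cannot be seen.
- lid: loose aluminium lid, 170 mm across, 10 mm thick, on a 10 mm springy gasket; low sight glass in the middle. Origin: centre of underside, 62 mm above the bench. Clamping by each screw: half tight is about 30 N (0.09 N m above the free-turning torque), fully tight 90 N (0.27 above), over 130 N (0.39 above) spoils the gasket. Tightening one screw takes up to 15 N from each neighbour.
- screw_1: screw 1 with its sprung foot that presses on the lid; frame on its axis at the knob's underside, does not turn. Clockwise (from above) tightens; it goes down 3.0 mm per rad, and the grip with it. Free turning takes 0.44 N m (0.33 to 0.42 read at standstill in the grip); the foot touches after 0.2 to 0.8 rad, then 0.003 N m more per N of clamping, about 130 N per rad. Stays where left.
- bar_1 (a point): centre of the top face of wing knob 1, about 111 mm above the bench: a dark steel bar, 46 mm long (its x axis), 10 mm thick (y) and 26 mm high, on a hub 30 mm across and 8 mm high. z is up. It turns with the knob; 60 mm free all round its axis. Its hub is sprung (4 N m per rad): it winds up about 0.1 rad before the screw turns, and springs back when let go.
- screw_2: screw 2 with its sprung foot that presses on the lid; frame on its axis at the knob's underside, does not turn. Clockwise (from above) tightens; it goes down 3.0 mm per rad, and the grip with it. Free turning takes 0.44 N m (0.33 to 0.42 read at standstill in the grip); the foot touches after 0.2 to 0.8 rad, then 0.003 N m more per N of clamping, about 130 N per rad. Stays where left.
- bar_2 (a point): centre of the top face of wing knob 2, about 111 mm above the bench: a dark steel bar, 46 mm long (its x axis), 10 mm thick (y) and 26 mm high, on a hub 30 mm across and 8 mm high. z is up. It turns with the knob; 60 mm free all round its axis. Its hub is sprung (4 N m per rad): it winds up about 0.1 rad before the screw turns, and springs back when let go.
- screw_3: screw 3 with its sprung foot that presses on the lid; frame on its axis at the knob's underside, does not turn. Clockwise (from above) tightens; it goes down 3.0 mm per rad, and the grip with it. Free turning takes 0.44 N m (0.33 to 0.42 read at standstill in the grip); the foot touches after 0.2 to 0.8 rad, then 0.003 N m more per N of clamping, about 130 N per rad. Stays where left.
- bar_3 (a point): centre of the top face of wing knob 3, about 111 mm above the bench: a dark steel bar, 46 mm long (its x axis), 10 mm thick (y) and 26 mm high, on a hub 30 mm across and 8 mm high. z is up. It turns with the knob; 60 mm free all round its axis. Its hub is sprung (4 N m per rad): it winds up about 0.1 rad before the screw turns, and springs back when let go.
- screw_4: screw 4 with its sprung foot that presses on the lid; frame on its axis at the knob's underside, does not turn. Clockwise (from above) tightens; it goes down 3.0 mm per rad, and the grip with it. Free turning takes 0.44 N m (0.33 to 0.42 read at standstill in the grip); the foot touches after 0.2 to 0.8 rad, then 0.003 N m more per N of clamping, about 130 N per rad. Stays where left.
- bar_4 (a point): centre of the top face of wing knob 4, about 111 mm above the bench: a dark steel bar, 46 mm long (its x axis), 10 mm thick (y) and 26 mm high, on a hub 30 mm across and 8 mm high. z is up. It turns with the knob; 60 mm free all round its axis. Its hub is sprung (4 N m per rad): it winds up about 0.1 rad before the screw turns, and springs back when let go.
- screwdriver: screwdriver with amber handle, 179 mm long, lying on the bench; bystander. Origin: centre of its underside.
- parts_dish: shallow steel dish with small screws, 69 mm across, 15 mm high; bystander. Origin: centre of its underside.
- hex_key: black L-shaped hex key, 97 mm long, 6 mm high, lying flat; bystander. Origin: centre of its underside.
- tape_roll: roll of clear tape, 62 mm across, 18 mm high, lying flat; bystander. Origin: centre of its underside.
Things that resemble listed ones, but are neither listed nor needed, are in the scene too. There is more than one size of the lid; the one meant has the size given above.

How it is judged (in metres and radians):
On the way, in this order (a step that is already met when the one before it is completed fails the run):
1. one opposite pair of screws clamps the lid partly (each 10 to 50 N) while the other pair is still loose (each under 2 N) (((contact force between screw_1 and lid between 10 and 50 N and contact force between screw_3 and lid between 10 and 50 N and contact force between each of screw_2, screw_4 and lid below 2 N) or (contact force between screw_2 and lid between 10 and 50 N and contact force between screw_4 and lid between 10 and 50 N and contact force between each of screw_1, screw_3 and lid below 2 N))), for 0.2 s.
2. all four screws clamp the lid partly (each 10 to 50 N) (contact force between screw_1 and lid between 10 and 50 N and contact force between screw_2 and lid between 10 and 50 N and contact force between screw_3 and lid between 10 and 50 N and contact force between screw_4 and lid between 10 and 50 N), for 0.2 s.
3. one opposite pair is fully tight (each over 56 N) while the other pair is still only partly tight (each under 50 N) (((contact force between each of screw_1, screw_3 and lid above 56 N and contact force between each of screw_2, screw_4 and lid below 50 N) or (contact force between each of screw_2, screw_4 and lid above 56 N and contact force between each of screw_1, screw_3 and lid below 50 N))), for 0.2 s.
At the end, for the whole second after the job is handed in: each of the four screws clamps the lid with 50 to 130 N, the robot off them (contact force between screw_1 and lid between 50 and 130 N and contact force between screw_2 and lid between 50 and 130 N and contact force between screw_3 and lid between 50 and 130 N and contact force between screw_4 and lid between 50 and 130 N); the robot touches nothing.
It fails at once if a screw is overtightened (clamps the lid with more than 130 N) (contact force between any of screw_1, screw_2, screw_3, screw_4 and lid above 130 N).
It fails at once if the loose dish or hex key is pushed more than 30 mm (distance of any of parts_dish, hex_key from where it was at the start of the episode above 0.03 m).
It also fails if it takes over 72 s, if anything falls off the work surface, if the arm or the gripper's body presses on something with over 40 N, if the wrist force passes 120 N, or if a joint passes its speed limit or range.

## Working session

There is one attempt and no reset: what is moved stays moved. The work goes in short steps, Python scripts to look and compute and a tool call to move; the robot and the scene stay as the last step left them, time stands still between calls to the robot, and variables do not carry over. Pictures are saved under pics/ and viewed, about 8 in all and at most 12, crops included, and the job is handed in when it is done.

Besides the shell and the picture viewer there is one more tool, called after "Request:" in YAML: its name, and indented under it one key for each argument. drive_tool: Moves the arm, as the interface text tells. Its arguments: {"type":"object","properties":{"motion":{"type":"array","items":{"type":"object","properties":{"tx":{"type":"number"},"ty":{"type":"number"},"tz":{"type":"number"},"roll":{"type":"number"},"jaw":{"type":"number"}}}},"grip_force":{"type":"number"}},"required":["motion"]}

```bash
mkdir -p pics; ls; python3 - <<'E'
from bench import *
import cv2,numpy as np
s=sense();print({k:np.round(v,3).tolist() for k,v in s.items()})
for n in("scene","top"):
    c=read_camera(n);cv2.imwrite(f"pics/{n}0.png",c["color"]);print(n,{k:np.round(v,4).tolist() for k,v in c.items() if k!="color"})
a=[cv2.imread(f"pics/{n}0.png") for n in("scene","top")]
cv2.imwrite("pics/both0.png",cv2.resize(np.hstack(a),(800,300)))
E
```

```text
pics
{'time_s': 0.0, 'joint_pos': [-1.319, 0.629, 0.038, 1.518, -0.027, 0.996, -0.02], 'joint_vel': [-0.001, -0.001, -0.001, 0.001, 0.001, -0.001, -0.001], 'joint_torque': [-0.002, -56.34, 1.226, -19.345, 0.011, 0.011, -0.0], 'ee_pos': [202.88, 616.865, 230.39], 'eef_rot': [-0.0, 0.158, 0.987, -0.001], 'wrist_force': [-0.536, -0.023, 0.005], 'wrist_torque': [0.053, 0.006, 0.037], 'finger_gap': 85.335}
scene {'fx': 477.493, 'fy': 477.493, 'cx': 281.2142, 'cy': 203.1819, 'k1': -0.0982, 'extrinsics': [[-0.8969, -0.2084, 0.39, 26.2482], [-0.442, 0.3933, -0.8062, 1208.3553], [0.0146, -0.8954, -0.4449, 731.5391], [0.0, 0.0, 0.0, 1.0]]}
top {'fx': 428.6984, 'fy': 428.6984, 'cx': 275.4667, 'cy': 210.7058, 'k1': -0.0047, 'extrinsics': [[-0.0011, -0.9863, 0.1653, 384.3656], [-0.9998, -0.0022, -0.0195, 77.4905], [0.0196, -0.1652, -0.9861, 1222.2766], [0.0, 0.0, 0.0, 1.0]]}
```

View pics/top0.png

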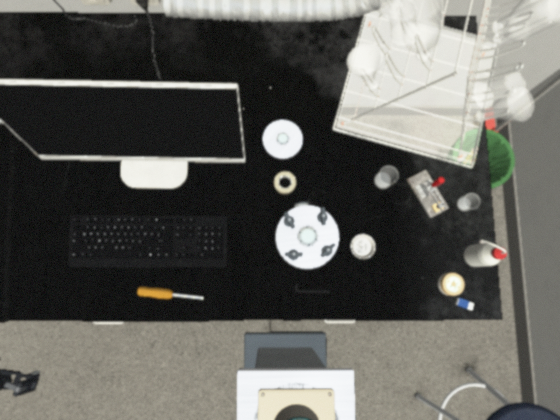

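View pics/scene0.png

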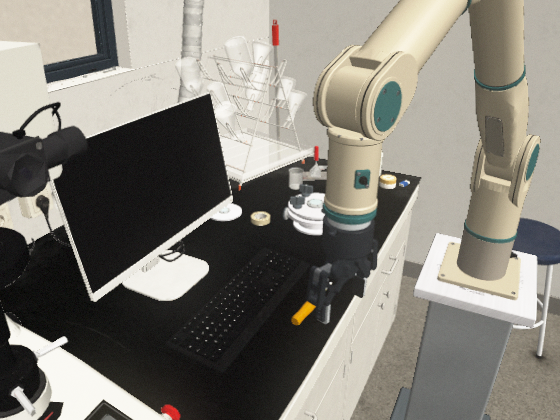

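Top view: the chamber is centred near (308,237), with knobs near (290,222), (323,216), (292,254) and (325,256), and the port at about (303,205). The dish is at (363,246), the hex key at (312,291), the tape at (285,182) and the screwdriver at (170,295). Scene view: the arm hides part of the chamber.

```bash
cat > h.py <<'E'
from bench import *
import cv2,numpy as np
from scipy.spatial.transform import Rotation as R
def tool():
    s=sense();T=np.eye(4);q=np.array(s["eef_rot"]);T[:3,:3]=R.from_quat(q[[1,2,3,0]]).as_matrix();T[:3,3]=s["ee_pos"];return T
def cam(n):
    T=tool();c=read_camera(n);c["E"]=T@np.array(c["mount"]) if n=="wrist" else np.array(c["extrinsics"]);return c
def ray(c,u,v):
    xd=np.array([(u-c["cx"])/c["fx"],(v-c["cy"])/c["fy"]]);x=xd.copy()
    for _ in range(20): x=xd/(1+c["k1"]*(x@x))
    return c["E"][:3,3],c["E"][:3,:3]@np.append(x,1)
def onz(c,u,v,z):
    o,d=ray(c,u,v);return o+d*(z-o[2])/d[2]
def tri(a,b):
    A=np.zeros((3,3));B=np.zeros(3)
    for o,d in(a,b):
        d=d/np.linalg.norm(d);P=np.eye(3)-np.outer(d,d);A+=P;B+=P@o
    p=np.linalg.solve(A,B);return p
E
python3 - <<'E'
from h import *
c=cam("top");g=c["color"]
for n,u,v,z in[("c",308,237,72),("a",290,222,111),("b",323,216,111),("c",292,254,111),("d",325,256,111),("dish",363,246,8),("disc",283,139,8),("hex",312,291,3)]: print(n,np.round(onz(c,u,v,z)))
k=g[195:280,265:385];cv2.imwrite("pics/crop.png",cv2.resize(k,None,fx=6,fy=6,interpolation=cv2.INTER_CUBIC))
s=sense();print(R.from_quat(np.array(s["eef_rot"])[[1,2,3,0]]).as_matrix().round(3))
w=read_camera("wrist");print({k:np.round(v,3).tolist() for k,v in w.items() if k!="color"})
E
```

```text
c [505. -33.  72.]
a [541.  18. 111.]
b [557. -69. 111.]
c [457.  13. 111.]
d [452. -73. 111.]
dish [ 487. -195.    8.]
disc [803.  31.   8.]
hex [361. -49.   3.]
[[-0.95   0.312 -0.   ]
 [ 0.312  0.95  -0.001]
 [-0.    -0.001 -1.   ]]
{'fx': 343.487, 'fy': 343.487, 'cx': 283.577, 'cy': 210.321, 'k1': -0.067, 'mount': [[0.001, -0.953, -0.302, 77.618], [1.0, 0.001, -0.0, -0.127], [0.0, -0.302, 0.953, -142.129], [0.0, 0.0, 0.0, 1.0]]}
```

View pics/crop.png

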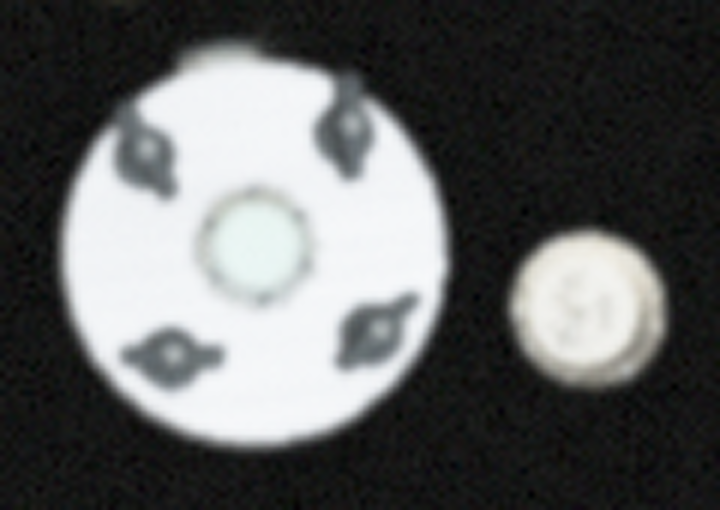

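Crop: the four bars and the sight glass are clear, and the dish is on the right. Moving above the chamber for a wrist view.

Request:
drive_tool:
  motion:
    - {"tx": -27, "ty": -29, "tz": 0, "roll": 0, "jaw": 1}
    - {"tx": -27, "ty": -29, "tz": 0, "roll": 0, "jaw": 1}
    - {"tx": -27, "ty": -29, "tz": 0, "roll": 0, "jaw": 1}
    - {"tx": -27, "ty": -29, "tz": 0, "roll": 0, "jaw": 1}
    - {"tx": -27, "ty": -29, "tz": 0, "roll": 0, "jaw": 1}

```text
time_s: 0.62
ee_pos: [286.4, 435.7, 231.2]
eef_rot: [0.0, 0.158, 0.987, -0.0]
wrist_force: [1.1, -0.4, 0.0]
finger_gap: 85.4
```

Request:
drive_tool:
  motion:
    - {"tx": -27, "ty": -29, "tz": 0, "roll": 0, "jaw": 1}
    - {"tx": -27, "ty": -29, "tz": 0, "roll": 0, "jaw": 1}
    - {"tx": -27, "ty": -29, "tz": 0, "roll": 0, "jaw": 1}
    - {"tx": -27, "ty": -29, "tz": 0, "roll": 0, "jaw": 1}
    - {"tx": -27, "ty": -29, "tz": 0, "roll": 0, "jaw": 1}

```text
time_s: 1.03
ee_pos: [369.4, 255.8, 231.4]
eef_rot: [0.0, 0.158, 0.987, 0.0]
wrist_force: [1.1, 0.6, 0.3]
finger_gap: 85.5
```

Request:
drive_tool:
  motion:
    - {"tx": -27, "ty": -29, "tz": 0, "roll": 0, "jaw": 0.6}
    - {"tx": -27, "ty": -29, "tz": 0, "roll": 0, "jaw": 0.6}
    - {"tx": -27, "ty": -29, "tz": 0, "roll": 0, "jaw": 0.6}
    - {"tx": -27, "ty": -29, "tz": 0, "roll": 0, "jaw": 0.6}
    - {"tx": -27, "ty": -29, "tz": 0, "roll": 0, "jaw": 0.6}

```text
time_s: 1.45
ee_pos: [452.3, 75.8, 231.4]
eef_rot: [0.0, 0.158, 0.987, 0.0]
wrist_force: [0.1, 0.7, -0.4]
finger_gap: 51.4
```

```bash
python3 - <<'E'
from h import *
import pickle
c=cam("wrist");pickle.dump(c,open("w1.pkl","wb"));cv2.imwrite("pics/w1.png",c["color"])
E
```

Request:
drive_tool:
  motion:
    - {"tx": -27, "ty": -29, "tz": 0, "roll": 0, "jaw": 0.6}
    - {"tx": -27, "ty": -29, "tz": 0, "roll": 0, "jaw": 0.6}
    - {"tx": -27, "ty": -29, "tz": 0, "roll": 0, "jaw": 0.6}
    - {"tx": 0, "ty": 0, "tz": 0, "roll": 0, "jaw": 0.6}

```text
time_s: 1.83
ee_pos: [504.5, -39.2, 231.7]
eef_rot: [0.002, 0.164, 0.986, -0.002]
wrist_force: [1.2, -0.1, -0.1]
finger_gap: 51.2
```

```bash
python3 - <<'E'
from h import *
import pickle
c=cam("wrist");pickle.dump(c,open("w2.pkl","wb"));cv2.imwrite("pics/w2.png",c["color"])
cv2.imwrite("pics/w12.png",cv2.resize(np.vstack([cv2.imread("pics/w1.png"),c["color"]]),(400,600)))
print(sense()["joint_pos"],sense()["ee_pos"],sense()["wrist_torque"])
E
```

```text
[-0.0764159   0.42248871  0.12435423  1.92161859 -0.06778052  0.80020475
  1.32904675] [502.79837158 -34.98925505 231.28133111] [ 0.05390855 -0.01792731  0.01463309]
```

View pics/w2.png

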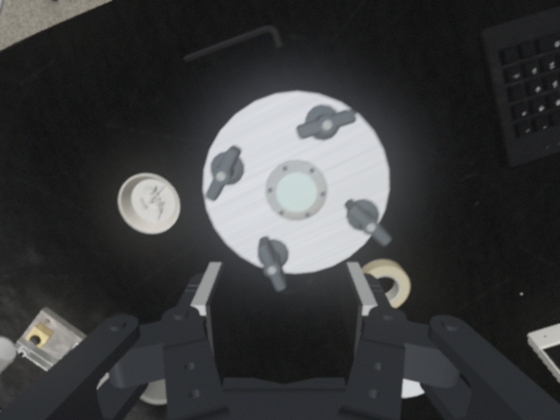

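View pics/w1.png

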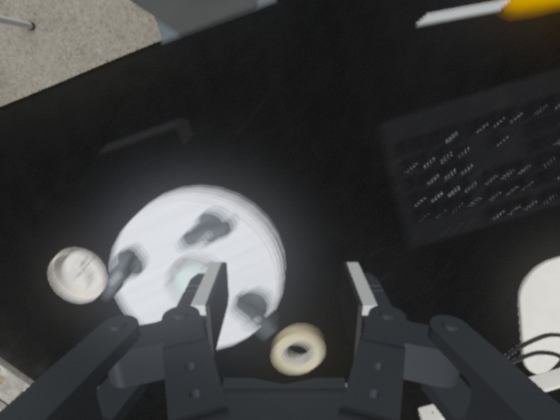

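w2 (sharp): knob-top dots at about (327,125), (222,175), (372,227) and (273,270); hex key at the top, dish at the left. w1 is motion-blurred, so I won't use it. Next I triangulate w2 with the top camera.

```bash
python3 - <<'E'
from h import *
T=tool();w=cam("wrist");t=cam("top");cv2.imwrite("pics/w3.png",w["color"])
import pickle;pickle.dump(w,open("w3.pkl","wb"))
print(T[:3,3].round(1))
W=[(372,227),(327,125),(222,175),(273,270)];Tp=[(148,148),(175,352),(375,330),(349,123)]
for a,b in zip(W,Tp):
    p=tri(ray(w,*a),ray(t,265+(b[0]+.5)/6-.5,195+(b[1]+.5)/6-.5))
    print("tri",p.round(1),"onz",onz(w,*a,111)[:2].round(1))
g=w["color"][80:310,180:420];g=np.clip(g.astype(float)*1.6,0,255).astype(np.uint8)
cv2.imwrite("pics/w3c.png",cv2.resize(g,None,fx=2.6*1,fy=2.6,interpolation=cv2.INTER_CUBIC))
E
```

```text
[502.8 -35.  231.3]
tri [545.1  22.9 115.6] onz [544.8  26.7]
tri [454.2  11.1 146.1] onz [455.2  14.9]
tri [472.3 -85.1  62.6] onz [465.6 -73.4]
tri [561.8 -68.   97.8] onz [555.8 -62.7]
```

View pics/w3c.png

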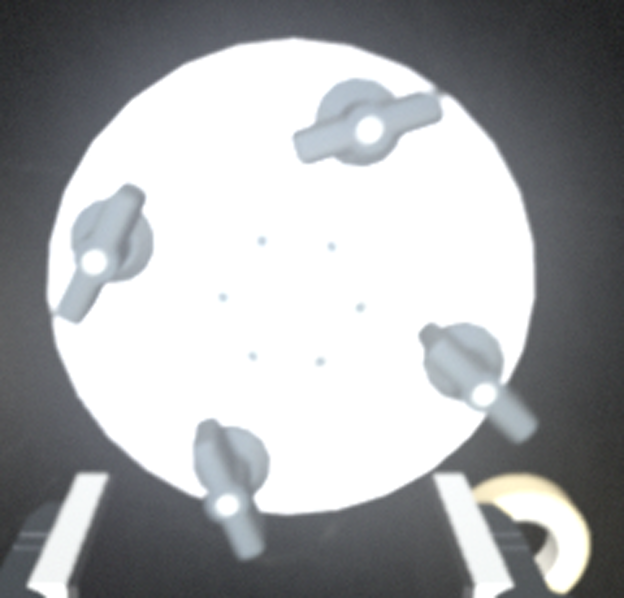

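```bash
python3 - <<'E'
from h import *
import pickle
w=pickle.load(open("w3.pkl","rb"))
f=lambda p:(180+(p[0]+.5)/2.6-.5,80+(p[1]+.5)/2.6-.5)
D=[(485,394),(369,129),(94,262),(228,505)]
E=[((430,336),(526,432)),((304,146),(434,106)),((130,195),(70,315)),((206,428),(248,550))]
for z in(105,111,115):
    P=np.array([onz(w,*f(d),z)[:2] for d in D]);print(z,P.round(1).tolist(),P.mean(0).round(1),np.linalg.norm(P-np.roll(P,1,0),axis=1).round(1),np.linalg.norm(P-P.mean(0),axis=1).round(1))
print("glass",onz(w,*f((292,298)),74).round(1))
for a,b in E:
    d=onz(w,*f(b),111)-onz(w,*f(a),111);print("len",np.linalg.norm(d).round(1),"world yaw",np.degrees(np.arctan2(d[1],d[0])).round(1))
T=tool();print("toolx yaw",np.degrees(np.arctan2(T[1,0],T[0,0])))
E
```

```text
105 [[549.6, 22.0], [457.6, 10.6], [468.9, -81.2], [560.8, -69.9]] [509.2 -29.6] [92.6 92.7 92.5 92.5] [65.5 65.4 65.4 65.4]
111 [[546.9, 21.3], [457.0, 10.1], [468.0, -79.6], [557.8, -68.5]] [507.4 -29.2] [90.5 90.6 90.4 90.4] [64.1 64.  64.  63.9]
115 [[545.1, 20.8], [456.5, 9.8], [467.5, -78.5], [555.9, -67.6]] [506.2 -28.9] [89.1 89.2 89.  89.1] [63.1 63.  63.  63. ]
glass [507.4 -29.   74. ]
len 46.0 world yaw 26.8
len 38.8 world yaw 88.5
len 41.9 world yaw -47.4
len 46.2 world yaw -2.3
toolx yaw 161.7305458816871
```

Bolt square checks: sides 90.5 mm, radius 64.0 mm at z=111, centre (507,−29), and the bar yaws agree with the top view. Going above screw 1 (A).

Request:
drive_tool:
  motion:
    - {"tx": -12, "ty": 33.6, "tz": 0, "roll": 0, "jaw": 0.5}
    - {"tx": -12, "ty": 33.6, "tz": 0, "roll": 0, "jaw": 0.5}
    - {"tz": 20, "roll": -6.5, "jaw": 0.5}
    - {"tz": 20, "roll": -6.5, "jaw": 0.5}
    - {"tz": 20, "roll": -6.5, "jaw": 0.5}

```text
validation failed for argument at $.mo...
```

Request:
drive_tool:
  motion:
    - {"tz": 20, "roll": -6.5, "jaw": 0.5}
    - {"tz": 16, "roll": -6.5, "jaw": 0.5}
    - {"roll": -6.5, "jaw": 0.5}
    - {"roll": -6.4, "jaw": 0.5}
    - {"jaw": 0.5}

```text
validation failed for argument at $.mo...
```

```bash
cat >> h.py <<'E'
def yaw(): T=tool();return np.degrees(np.arctan2(T[1,0],T[0,0]))
def go(x,y,z,yw):
    T=tool();d=T[:3,:3].T@(np.array([x,y,z])-T[:3,3]);r=(yaw()-yw+90)%180-90
    print("at",T[:3,3].round(1),"yaw",yaw().round(1),"tilt",T[:3,2].round(3),"-> txyz",d.round(1),"roll",round(r,1))
E
python3 - <<'E'
from h import *
import pickle
go(546.9,21.3,88,26.8)
w=cam("wrist");pickle.dump(w,open("w4.pkl","wb"));cv2.imwrite("pics/w4.png",w["color"]);print(sense()["joint_pos"].round(2),sense()["wrist_torque"].round(3))
E
```

```text
at [501.2 -30.1 231. ] yaw 161.7 tilt [-0.001  0.001 -1.   ] -> txyz [-27.4  63.1 143. ] roll -45.1
[-0.08  0.42  0.12  1.92 -0.07  0.8   1.33] [ 0.037 -0.013  0.096]
```

View pics/w4.png

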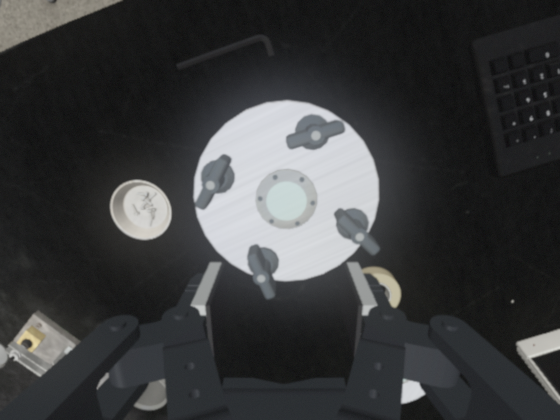

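The call was refused because every row needs all five fields. The arm has settled now, so I re-measure from w4: dots at about (360,237), (317,134), (211,184) and (262,279).

```bash
python3 - <<'E'
from h import *
import pickle
w=pickle.load(open("w4.pkl","rb"));g=cv2.cvtColor(w["color"],cv2.COLOR_BGR2GRAY).astype(float)
P=[]
for u,v in [(360,237),(317,134),(211,184),(262,279)]:
    p=g[v-5:v+6,u-5:u+6];m=np.clip(p-np.percentile(p,75),0,None);y,x=np.mgrid[-5:6,-5:6];c=(u+(m*x).sum()/m.sum(),v+(m*y).sum()/m.sum())
    P.append(onz(w,*c,111)[:2]);print(np.round(c,1),P[-1].round(1))
P=np.array(P);print(P.mean(0),np.linalg.norm(P-P.mean(0),axis=1))
go(*P[0],160,26.8);print(sense()["time_s"])
E
```

```text
[359.2 236.6] [547.3  20.2]
[315.5 135.2] [457.6   9.4]
[210.  184.8] [468.3 -80.2]
[260.7 278.2] [558.1 -69.5]
[507.8205843  -30.01447297] [63.90734559 63.85345198 63.85964648 63.90067496]
at [501. -29. 231.] yaw 161.8 tilt [-0.001  0.001 -1.   ] -> txyz [-28.8  61.2  71. ] roll -45.0
2.0333
```

Request:
drive_tool:
  motion:
    - {"tx": -14.5, "ty": 30.5, "tz": 0, "roll": 0, "jaw": 0.5}
    - {"tx": -14.5, "ty": 30.5, "tz": 0, "roll": 0, "jaw": 0.5}
    - {"tx": 0, "ty": 0, "tz": 20, "roll": -6.5, "jaw": 0.5}
    - {"tx": 0, "ty": 0, "tz": 20, "roll": -6.5, "jaw": 0.5}
    - {"tx": 0, "ty": 0, "tz": 20, "roll": -6.5, "jaw": 0.5}

```text
time_s: 2.45
ee_pos: [547.9, 21.9, 170.7]
eef_rot: [0.0, -0.017, 1.0, 0.001]
wrist_force: [-0.3, 0.1, -0.0]
finger_gap: 42.7
```

Request:
drive_tool:
  motion:
    - {"tx": 0, "ty": 0, "tz": 11, "roll": -6.5, "jaw": 0.5}
    - {"tx": 0, "ty": 0, "tz": 0, "roll": -6.5, "jaw": 0.5}
    - {"tx": 0, "ty": 0, "tz": 0, "roll": -6.5, "jaw": 0.5}
    - {"tx": 0, "ty": 0, "tz": 0, "roll": -6, "jaw": 0.5}
    - {"tx": 0, "ty": 0, "tz": 0, "roll": 0, "jaw": 0.5}

```text
time_s: 2.87
ee_pos: [547.5, 20.8, 160.2]
eef_rot: [-0.0, -0.234, 0.972, 0.001]
wrist_force: [0.5, 0.3, 0.8]
finger_gap: 42.7
```

Request:
drive_tool:
  motion:
    - {"tx": 0, "ty": 0, "tz": 0, "roll": 0, "jaw": 0.5}
    - {"tx": 0, "ty": 0, "tz": 0, "roll": 0, "jaw": 0.5}
    - {"tx": 0, "ty": 0, "tz": 0, "roll": 0, "jaw": 0.5}

```text
time_s: 3.12
ee_pos: [548.1, 19.3, 160.4]
eef_rot: [0.0, -0.231, 0.973, -0.0]
wrist_force: [0.5, 0.7, -0.1]
finger_gap: 42.5
```

```bash
python3 - <<'E'
from h import *
import pickle
go(547.3,20.2,88,26.8)
w=cam("wrist");pickle.dump(w,open("w5.pkl","wb"));cv2.imwrite("pics/w5.png",w["color"]);print(sense()["joint_pos"].round(2),sense()["wrist_torque"].round(3))
E
```

```text
at [548.1  19.3 160.4] yaw -153.3 tilt [ 0.  0. -1.] -> txyz [ 0.3  1.2 72.4] roll -0.1
[-0.01  0.58 -0.11  1.87  0.1   0.7   1.86] [ 0.011 -0.04  -0.037]
```

View pics/w5.png

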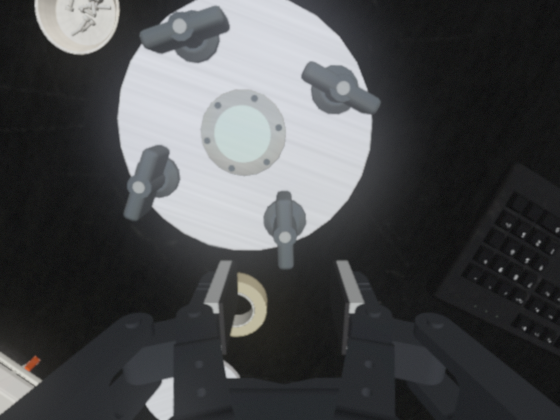

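w5: bar 1 is upright at (285,237), centred between the fingers. Next a quick two-view height check.

```bash
python3 - <<'E'
from h import *
import pickle
a=pickle.load(open("w4.pkl","rb"));b=pickle.load(open("w5.pkl","rb"))
for p,q in zip([(359.2,236.6),(315.5,135.2),(210,184.8),(260.7,278.2)],[(285,237),(343,88),(180,26),(139,187)]):
    print(tri(ray(a,*p),ray(b,*q)).round(1), onz(b,*q,111).round(1))
E
```

```text
[548.3  20.4 108.9] [547.6  20.  111. ]
[457.8   9.5 109.1] [457.9   9.2 111. ]
[468.5 -80.5 110. ] [468.5 -80.2 111. ]
[558.1 -69.5 111. ] [558.1 -69.5 111. ]
```

Knob tops triangulate to 109–111 mm, so I descend and grip.

Request:
drive_tool:
  motion:
    - {"tx": 0, "ty": 1, "tz": 25, "roll": 0, "jaw": 0.4}
    - {"tx": 0, "ty": 0, "tz": 25, "roll": 0, "jaw": 0.4}
    - {"tx": 0, "ty": 0, "tz": 15, "roll": 0, "jaw": 0.4}
    - {"tx": 0, "ty": 0, "tz": 7, "roll": 0, "jaw": 0.4}
    - {"tx": 0, "ty": 0, "tz": 0, "roll": 0, "jaw": 0.4}

```text
time_s: 3.58
ee_pos: [546.7, 19.6, 86.9]
eef_rot: [-0.002, -0.232, 0.973, 0.0]
wrist_force: [0.8, -0.5, -1.3]
finger_gap: 34.2
```

Request:
drive_tool:
  motion:
    - {"tx": 0, "ty": 0, "tz": 0, "roll": 0, "jaw": 0}
    - {"tx": 0, "ty": 0, "tz": 0, "roll": 0, "jaw": 0}
    - {"tx": 0, "ty": 0, "tz": 0, "roll": 0, "jaw": 0}
    - {"tx": 0, "ty": 0, "tz": 0, "roll": 0, "jaw": 0}
    - {"tx": 0, "ty": 0, "tz": 0, "roll": 0, "jaw": 0}
  grip_force: 80

```text
time_s: 4.0
ee_pos: [548.5, 20.0, 89.4]
eef_rot: [0.001, -0.232, 0.973, 0.0]
wrist_force: [-0.8, 2.5, 5.5]
finger_gap: 8.4
```

```bash
cat >> h.py <<'E'
def st():
    s=sense();print("t",round(s["time_s"],2),"p",s["ee_pos"].round(1),"yaw",yaw().round(2),"F",s["wrist_force"].round(1),"M",s["wrist_torque"].round(3),"gap",round(float(s["finger_gap"]),1),"q7",s["joint_pos"][6].round(2))
E
python3 -c "
from h import *
st()"
```

```text
t 4.0 p [548.5  20.   89.4] yaw -153.19 F [-0.8  2.5  5.5] M [0.257 0.178 0.127] gap 8.4 q7 1.84
```

Request:
drive_tool:
  motion:
    - {"tx": 0, "ty": 0, "tz": 0.2, "roll": 4, "jaw": 0}
    - {"tx": 0, "ty": 0, "tz": 0.2, "roll": 4, "jaw": 0}
    - {"tx": 0, "ty": 0, "tz": 0.2, "roll": 4, "jaw": 0}
    - {"tx": 0, "ty": 0, "tz": 0, "roll": 0, "jaw": 0}
    - {"tx": 0, "ty": 0, "tz": 0, "roll": 0, "jaw": 0}

```text
time_s: 4.42
ee_pos: [548.5, 19.9, 89.0]
eef_rot: [0.001, -0.129, 0.992, -0.0]
wrist_force: [-1.7, 0.9, 8.2]
finger_gap: 8.3
```

```bash
python3 -c "
from h import *
st()"
```

```text
t 4.42 p [548.5  19.9  89. ] yaw -165.13 F [-1.7  0.9  8.2] M [0.132 0.296 0.372] gap 8.3 q7 1.69
```

Request:
drive_tool:
  motion:
    - {"tx": 0, "ty": 0, "tz": 0.2, "roll": 4, "jaw": 0}
    - {"tx": 0, "ty": 0, "tz": 0, "roll": 0, "jaw": 0}
    - {"tx": 0, "ty": 0, "tz": 0, "roll": 0, "jaw": 0}

```text
time_s: 4.67
ee_pos: [548.6, 19.8, 88.8]
eef_rot: [0.001, -0.095, 0.996, -0.0]
wrist_force: [-0.9, 0.6, 7.7]
finger_gap: 8.6
```

```bash
python3 -c "
from h import *
st()"
```

```text
t 4.67 p [548.6  19.8  88.8] yaw -169.13 F [-0.9  0.6  7.7] M [0.178 0.37  0.384] gap 8.6 q7 1.65
```

Request:
drive_tool:
  motion:
    - {"tx": 0, "ty": 0, "tz": 0.2, "roll": 4, "jaw": 0}
    - {"tx": 0, "ty": 0, "tz": 0, "roll": 0, "jaw": 0}
    - {"tx": 0, "ty": 0, "tz": 0, "roll": 0, "jaw": 0}

```text
time_s: 4.92
ee_pos: [548.6, 19.8, 88.6]
eef_rot: [0.001, -0.06, 0.998, -0.0]
wrist_force: [-1.7, 1.2, 8.1]
finger_gap: 8.4
```

```bash
python3 -c "
from h import *
st()"
```

```text
t 4.92 p [548.6  19.8  88.6] yaw -173.14 F [-1.7  1.2  8.1] M [0.124 0.352 0.318] gap 8.4 q7 1.6
```

Request:
drive_tool:
  motion:
    - {"tx": 0, "ty": 0, "tz": 0.2, "roll": 4, "jaw": 0}
    - {"tx": 0, "ty": 0, "tz": 0, "roll": 0, "jaw": 0}
    - {"tx": 0, "ty": 0, "tz": 0, "roll": 0, "jaw": 0}

```text
time_s: 5.17
ee_pos: [548.5, 19.7, 88.4]
eef_rot: [0.001, -0.025, 1.0, 0.0]
wrist_force: [-1.9, 0.9, 8.0]
finger_gap: 7.9
```

```bash
python3 -c "
from h import *
st()"
```

```text
t 5.17 p [548.5  19.7  88.4] yaw -177.14 F [-1.9  0.9  8. ] M [0.085 0.263 0.343] gap 7.9 q7 1.55
```

Request:
drive_tool:
  motion:
    - {"tx": 0, "ty": 0, "tz": 0.2, "roll": 4, "jaw": 0}
    - {"tx": 0, "ty": 0, "tz": 0, "roll": 0, "jaw": 0}
    - {"tx": 0, "ty": 0, "tz": 0, "roll": 0, "jaw": 0}

```text
time_s: 5.42
ee_pos: [548.6, 19.7, 88.2]
eef_rot: [0.001, 0.01, 1.0, 0.0]
wrist_force: [-1.5, 1.3, 8.3]
finger_gap: 8.4
```

```bash
python3 -c "
from h import *
st()"
```

```text
t 5.42 p [548.6  19.7  88.2] yaw 178.86 F [-1.5  1.3  8.3] M [0.085 0.366 0.343] gap 8.4 q7 1.51
```

```bash
cat >> h.py <<'E'
def av(n=4):
    m=[sense()["wrist_torque"][2]]
    for _ in range(n): read_camera("wrist");m.append(sense()["wrist_torque"][2])
    m=np.array(m);s=sense();print("t",round(s["time_s"],2),"p",s["ee_pos"].round(1),"yaw",yaw().round(2),"Fz",s["wrist_force"][2].round(1),"Mz",m.mean().round(3),m.round(2),"q7",s["joint_pos"][6].round(2))
E
python3 -c "
from h import *
av(3)"
```

```text
t 5.57 p [548.6  19.7  88.2] yaw 178.87 Fz 7.1 Mz 0.354 [0.34 0.36 0.39 0.32] q7 1.51
```

Request:
drive_tool:
  motion:
    - {"tx": 0, "ty": 0, "tz": 0.3, "roll": 6, "jaw": 0}
    - {"tx": 0, "ty": 0, "tz": 0, "roll": 0, "jaw": 0}
    - {"tx": 0, "ty": 0, "tz": 0, "roll": 0, "jaw": 0}

```text
time_s: 5.82
ee_pos: [548.5, 19.7, 87.9]
eef_rot: [0.001, 0.062, 0.998, 0.0]
wrist_force: [-1.1, 0.2, 7.8]
finger_gap: 8.1
```

```bash
python3 -c "
from h import *
av(2)"
```

```text
t 5.92 p [548.5  19.7  87.9] yaw 172.88 Fz 8.3 Mz 0.391 [0.39 0.4  0.38] q7 1.44
```

Request:
drive_tool:
  motion:
    - {"tx": 0, "ty": 0, "tz": 0.3, "roll": 6, "jaw": 0}
    - {"tx": 0, "ty": 0, "tz": 0, "roll": 0, "jaw": 0}
    - {"tx": 0, "ty": 0, "tz": 0, "roll": 0, "jaw": 0}

```text
time_s: 6.17
ee_pos: [548.6, 19.6, 87.7]
eef_rot: [0.001, 0.114, 0.993, 0.0]
wrist_force: [-2.0, 0.0, 9.4]
finger_gap: 8.2
```

```bash
python3 -c "
from h import *
av(2)"
```

```text
t 6.27 p [548.5  19.6  87.7] yaw 166.88 Fz 9.3 Mz 0.391 [0.39 0.36 0.43] q7 1.37
```

Request:
drive_tool:
  motion:
    - {"tx": 0, "ty": 0, "tz": 0.3, "roll": 5, "jaw": 0}
    - {"tx": 0, "ty": 0, "tz": 0, "roll": 0, "jaw": 0}
    - {"tx": 0, "ty": 0, "tz": 0, "roll": 0, "jaw": 0}

```text
time_s: 6.52
ee_pos: [548.5, 19.6, 87.5]
eef_rot: [0.001, 0.158, 0.988, 0.0]
wrist_force: [-1.4, 1.2, 10.0]
finger_gap: 8.0
```

```bash
python3 -c "
from h import *
av(4)"
```

```text
t 6.72 p [548.5  19.6  87.5] yaw 161.89 Fz 10.2 Mz 0.452 [0.49 0.4  0.46 0.48 0.43] q7 1.31
```

Screw 1: the torque fit puts touch at yaw ≈176° and the clamp at ≈32 N. Releasing it and moving to screw 3.

Request:
drive_tool:
  motion:
    - {"tx": 0, "ty": 0, "tz": 0, "roll": 0, "jaw": 0.4}
    - {"tx": 0, "ty": 0, "tz": 0, "roll": 0, "jaw": 0.4}
    - {"tx": 0, "ty": 0, "tz": 0, "roll": 0, "jaw": 0.4}
    - {"tx": 0, "ty": 0, "tz": -20, "roll": 0, "jaw": 0.4}
    - {"tx": 0, "ty": 0, "tz": -27, "roll": 0, "jaw": 0.4}

```text
time_s: 7.13
ee_pos: [545.8, 19.2, 131.3]
eef_rot: [-0.003, 0.158, 0.987, -0.001]
wrist_force: [0.4, 0.1, 0.3]
finger_gap: 34.2
```

Request:
drive_tool:
  motion:
    - {"tx": 11.25, "ty": -30, "tz": 0, "roll": 0, "jaw": 0.4}
    - {"tx": 11.25, "ty": -30, "tz": 0, "roll": 0, "jaw": 0.4}
    - {"tx": 11.25, "ty": -30, "tz": 0, "roll": 0, "jaw": 0.4}
    - {"tx": 11.25, "ty": -30, "tz": 0, "roll": 0, "jaw": 0.4}
    - {"tx": 0, "ty": 0, "tz": 0, "roll": 6, "jaw": 0.4}

```text
time_s: 7.55
ee_pos: [462.1, -86.6, 132.9]
eef_rot: [-0.002, 0.215, 0.977, -0.002]
wrist_force: [-0.4, 0.7, -0.0]
finger_gap: 34.1
```

Request:
drive_tool:
  motion:
    - {"tx": 0, "ty": 0, "tz": 0, "roll": 6, "jaw": 0.4}
    - {"tx": 0, "ty": 0, "tz": 0, "roll": 6, "jaw": 0.4}
    - {"tx": 0, "ty": 0, "tz": 0, "roll": 6, "jaw": 0.4}
    - {"tx": 0, "ty": 0, "tz": 0, "roll": 5, "jaw": 0.4}
    - {"tx": 0, "ty": 0, "tz": 0, "roll": 0, "jaw": 0.4}

```text
time_s: 7.97
ee_pos: [467.5, -80.6, 132.8]
eef_rot: [-0.0, 0.402, 0.916, -0.0]
wrist_force: [-0.1, 0.7, -0.4]
finger_gap: 34.3
```

Request:
drive_tool:
  motion:
    - {"tx": 0, "ty": 0, "tz": 0, "roll": 0, "jaw": 0.4}
    - {"tx": 0, "ty": 0, "tz": 0, "roll": 0, "jaw": 0.4}
    - {"tx": 0, "ty": 0, "tz": 0, "roll": 0, "jaw": 0.4}

```text
time_s: 8.22
ee_pos: [467.5, -80.4, 133.0]
eef_rot: [-0.0, 0.4, 0.917, 0.0]
wrist_force: [-0.4, 0.4, -0.1]
finger_gap: 33.9
```

```bash
python3 - <<'E'
from h import *
go(468.4,-80.2,88,132.6);st()
cv2.imwrite("pics/w6.png",read_camera("wrist")["color"])
E
```

```text
at [467.5 -80.4 133. ] yaw 132.9 tilt [-0.  0. -1.] -> txyz [-0.5  0.8 45. ] roll 0.3
t 8.22 p [467.5 -80.4 133. ] yaw 132.88 F [-0.4  0.4 -0.1] M [ 0.002  0.027 -0.002] gap 33.9 q7 1.14
```

View pics/w6.png

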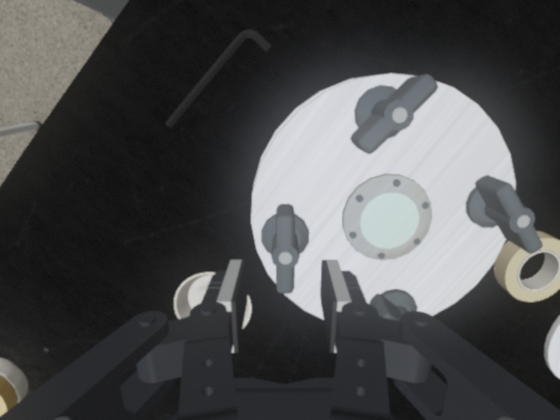

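w6: bar 3 is upright at (285,255) between the fingers. Descend and grip, then pre-turn 12°; the windup is about 6°, so the screw turns about 6°.

Request:
drive_tool:
  motion:
    - {"tx": 0, "ty": 0, "tz": 20, "roll": 0, "jaw": 0.4}
    - {"tx": 0, "ty": 0, "tz": 18, "roll": 0, "jaw": 0.4}
    - {"tx": 0, "ty": 0, "tz": 7, "roll": 0, "jaw": 0.4}
    - {"tx": 0, "ty": 0, "tz": 0, "roll": 0, "jaw": 0.4}
    - {"tx": 0, "ty": 0, "tz": 0, "roll": 0, "jaw": 0}

```text
time_s: 8.68
ee_pos: [467.4, -80.5, 88.0]
eef_rot: [-0.0, 0.4, 0.916, -0.0]
wrist_force: [-0.2, 0.3, -0.4]
finger_gap: 23.3
```

Request:
drive_tool:
  motion:
    - {"tx": 0, "ty": 0, "tz": 0, "roll": 0, "jaw": 0}
    - {"tx": 0, "ty": 0, "tz": 0, "roll": 0, "jaw": 0}
    - {"tx": 0, "ty": 0, "tz": 0, "roll": 0, "jaw": 0}
    - {"tx": 0, "ty": 0, "tz": 0, "roll": 0, "jaw": 0}

```text
time_s: 9.02
ee_pos: [468.3, -80.3, 88.8]
eef_rot: [0.001, 0.4, 0.916, 0.0]
wrist_force: [1.0, 0.7, 5.7]
finger_gap: 8.1
```

Request:
drive_tool:
  motion:
    - {"tx": 0, "ty": 0, "tz": 0.2, "roll": 4, "jaw": 0}
    - {"tx": 0, "ty": 0, "tz": 0.2, "roll": 4, "jaw": 0}
    - {"tx": 0, "ty": 0, "tz": 0.2, "roll": 4, "jaw": 0}
    - {"tx": 0, "ty": 0, "tz": 0, "roll": 0, "jaw": 0}
    - {"tx": 0, "ty": 0, "tz": 0, "roll": 0, "jaw": 0}

```text
time_s: 9.43
ee_pos: [468.4, -80.3, 88.4]
eef_rot: [0.001, 0.493, 0.87, 0.0]
wrist_force: [-0.2, 0.6, 9.1]
finger_gap: 8.2
```

```bash
python3 -c "
from h import *
av(3)"
```

```text
t 9.58 p [468.4 -80.3  88.4] yaw 120.9 Fz 9.3 Mz 0.376 [0.38 0.39 0.33 0.4 ] q7 1.04
```

Request:
drive_tool:
  motion:
    - {"tx": 0, "ty": 0, "tz": 0.3, "roll": 6, "jaw": 0}
    - {"tx": 0, "ty": 0, "tz": 0, "roll": 0, "jaw": 0}
    - {"tx": 0, "ty": 0, "tz": 0, "roll": 0, "jaw": 0}

```text
time_s: 9.83
ee_pos: [468.4, -80.2, 88.2]
eef_rot: [0.001, 0.538, 0.843, 0.001]
wrist_force: [-0.8, 0.7, 10.4]
finger_gap: 8.5
```

```bash
python3 -c "
from h import *
av(2)"
```

```text
t 9.93 p [468.4 -80.2  88.1] yaw 114.91 Fz 9.8 Mz 0.365 [0.36 0.36 0.37] q7 0.97
```

Request:
drive_tool:
  motion:
    - {"tx": 0, "ty": 0, "tz": 0.3, "roll": 6, "jaw": 0}
    - {"tx": 0, "ty": 0, "tz": 0, "roll": 0, "jaw": 0}
    - {"tx": 0, "ty": 0, "tz": 0, "roll": 0, "jaw": 0}

```text
time_s: 10.18
ee_pos: [468.5, -80.2, 87.9]
eef_rot: [0.001, 0.581, 0.814, 0.001]
wrist_force: [-1.0, 0.9, 9.7]
finger_gap: 8.4
```

```bash
python3 -c "
from h import *
av(2)"
```

```text
t 10.28 p [468.5 -80.2  87.9] yaw 108.92 Fz 10.0 Mz 0.402 [0.42 0.38 0.41] q7 0.91
```

Request:
drive_tool:
  motion:
    - {"tx": 0, "ty": 0, "tz": 0.3, "roll": 5, "jaw": 0}
    - {"tx": 0, "ty": 0, "tz": 0, "roll": 0, "jaw": 0}
    - {"tx": 0, "ty": 0, "tz": 0, "roll": 0, "jaw": 0}

```text
time_s: 10.53
ee_pos: [468.6, -80.2, 87.7]
eef_rot: [0.001, 0.616, 0.788, 0.001]
wrist_force: [-0.7, 1.1, 11.8]
finger_gap: 8.5
```

```bash
python3 -c "
from h import *
av(4)"
```

```text
t 10.73 p [468.6 -80.2  87.8] yaw 103.92 Fz 11.8 Mz 0.429 [0.39 0.44 0.45 0.46 0.42] q7 0.85
```

Request:
drive_tool:
  motion:
    - {"tx": 0, "ty": 0, "tz": 0.3, "roll": 5, "jaw": 0}
    - {"tx": 0, "ty": 0, "tz": 0, "roll": 0, "jaw": 0}
    - {"tx": 0, "ty": 0, "tz": 0, "roll": 0, "jaw": 0}

```text
time_s: 10.98
ee_pos: [468.6, -80.2, 87.6]
eef_rot: [0.001, 0.65, 0.76, 0.001]
wrist_force: [-0.5, 1.0, 13.0]
finger_gap: 8.3
```

```bash
python3 -c "
from h import *
av(5)"
```

```text
t 11.23 p [468.6 -80.2  87.6] yaw 98.93 Fz 12.4 Mz 0.475 [0.5  0.49 0.53 0.41 0.43 0.5 ] q7 0.79
```

Screw 3: excess ≈0.105 N·m, which is about 33 N. Next, screw 2.

Request:
drive_tool:
  motion:
    - {"tx": 0, "ty": 0, "tz": 0, "roll": 0, "jaw": 0.4}
    - {"tx": 0, "ty": 0, "tz": 0, "roll": 0, "jaw": 0.4}
    - {"tx": 0, "ty": 0, "tz": 0, "roll": 0, "jaw": 0.4}
    - {"tx": 0, "ty": 0, "tz": -20, "roll": 0, "jaw": 0.4}
    - {"tx": 0, "ty": 0, "tz": -25, "roll": 0, "jaw": 0.4}

```text
time_s: 11.65
ee_pos: [465.8, -80.3, 130.2]
eef_rot: [-0.002, 0.651, 0.759, -0.001]
wrist_force: [0.4, -0.1, -0.4]
finger_gap: 33.9
```

Request:
drive_tool:
  motion:
    - {"tx": 30, "ty": 1, "tz": 0, "roll": 0, "jaw": 0.4}
    - {"tx": 30, "ty": 1, "tz": 0, "roll": 0, "jaw": 0.4}
    - {"tx": 30, "ty": 1, "tz": 0, "roll": 0, "jaw": 0.4}
    - {"tx": 0, "ty": 0, "tz": 0, "roll": 5, "jaw": 0.4}
    - {"tx": 0, "ty": 0, "tz": 0, "roll": 5.4, "jaw": 0.4}

```text
time_s: 12.07
ee_pos: [456.1, 11.2, 131.0]
eef_rot: [-0.001, 0.717, 0.697, -0.0]
wrist_force: [-0.3, 0.2, -0.2]
finger_gap: 33.9
```

Request:
drive_tool:
  motion:
    - {"tx": 0, "ty": 0, "tz": 0, "roll": 0, "jaw": 0.4}
    - {"tx": 0, "ty": 0, "tz": 0, "roll": 0, "jaw": 0.4}
    - {"tx": 0, "ty": 0, "tz": 0, "roll": 0, "jaw": 0.4}

```text
time_s: 12.32
ee_pos: [456.6, 8.6, 131.1]
eef_rot: [-0.0, 0.716, 0.698, -0.0]
wrist_force: [-0.5, -0.7, -0.4]
finger_gap: 34.2
```

```bash
python3 - <<'E'
from h import *
go(457.8,9.4,88,88.5);st()
cv2.imwrite("pics/w7.png",read_camera("wrist")["color"])
E
```

```text
at [456.6   8.6 131.1] yaw 88.5 tilt [-0. -0. -1.] -> txyz [ 0.8  1.2 43.1] roll -0.0
t 12.32 p [456.6   8.6 131.1] yaw 88.48 F [-0.5 -0.7 -0.4] M [-0.011 -0.004 -0.041] gap 34.2 q7 0.46
```

View pics/w7.png

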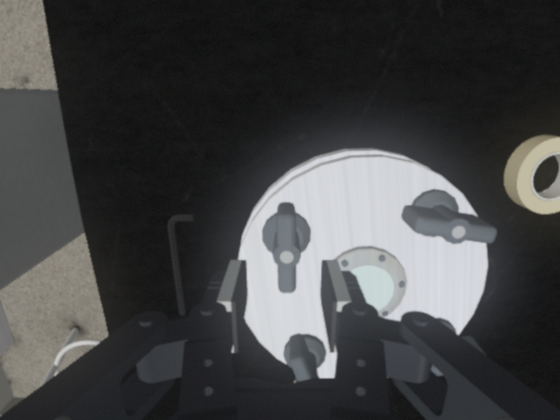

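w7: bar 2 is upright at (287,250), well centred. Descend, grip and turn.

Request:
drive_tool:
  motion:
    - {"tx": 0, "ty": 1, "tz": 20, "roll": 0, "jaw": 0.4}
    - {"tx": 0, "ty": 0, "tz": 16, "roll": 0, "jaw": 0.4}
    - {"tx": 0, "ty": 0, "tz": 7, "roll": 0, "jaw": 0.4}
    - {"tx": 0, "ty": 0, "tz": 0, "roll": 0, "jaw": 0.4}
    - {"tx": 0, "ty": 0, "tz": 0, "roll": 0, "jaw": 0}

```text
time_s: 12.78
ee_pos: [457.6, 8.5, 88.2]
eef_rot: [-0.0, 0.717, 0.697, -0.0]
wrist_force: [-0.2, 0.6, -0.5]
finger_gap: 23.3
```

Request:
drive_tool:
  motion:
    - {"tx": 0, "ty": 0, "tz": 0, "roll": 0, "jaw": 0}
    - {"tx": 0, "ty": 0, "tz": 0, "roll": 0, "jaw": 0}
    - {"tx": 0, "ty": 0, "tz": 0, "roll": 0, "jaw": 0}
    - {"tx": 0, "ty": 0, "tz": 0, "roll": 0, "jaw": 0}

```text
time_s: 13.12
ee_pos: [458.2, 8.7, 88.9]
eef_rot: [0.001, 0.717, 0.697, 0.0]
wrist_force: [-0.4, -2.4, 5.9]
finger_gap: 8.0
```

Request:
drive_tool:
  motion:
    - {"tx": 0, "ty": 0, "tz": 0.2, "roll": 4, "jaw": 0}
    - {"tx": 0, "ty": 0, "tz": 0.2, "roll": 4, "jaw": 0}
    - {"tx": 0, "ty": 0, "tz": 0.2, "roll": 4, "jaw": 0}
    - {"tx": 0, "ty": 0, "tz": 0, "roll": 0, "jaw": 0}
    - {"tx": 0, "ty": 0, "tz": 0, "roll": 0, "jaw": 0}

```text
time_s: 13.53
ee_pos: [458.1, 8.7, 88.5]
eef_rot: [0.0, 0.786, 0.619, 0.0]
wrist_force: [-2.1, -1.9, 8.9]
finger_gap: 8.3
```

```bash
python3 -c "
from h import *
av(3)"
```

```text
t 13.68 p [458.1   8.7  88.5] yaw 76.47 Fz 9.6 Mz 0.349 [0.3  0.38 0.39 0.32] q7 0.38
```

Request:
drive_tool:
  motion:
    - {"tx": 0, "ty": 0, "tz": 0.3, "roll": 6, "jaw": 0}
    - {"tx": 0, "ty": 0, "tz": 0, "roll": 0, "jaw": 0}
    - {"tx": 0, "ty": 0, "tz": 0, "roll": 0, "jaw": 0}

```text
time_s: 13.93
ee_pos: [458.0, 8.7, 88.1]
eef_rot: [0.0, 0.817, 0.577, 0.0]
wrist_force: [-1.6, -2.0, 10.2]
finger_gap: 8.2
```

```bash
python3 -c "
from h import *
av(2)"
```

```text
t 14.03 p [458.    8.7  88.1] yaw 70.47 Fz 10.1 Mz 0.323 [0.31 0.31 0.35] q7 0.32
```

Request:
drive_tool:
  motion:
    - {"tx": 0, "ty": 0, "tz": 0.3, "roll": 6, "jaw": 0}
    - {"tx": 0, "ty": 0, "tz": 0, "roll": 0, "jaw": 0}
    - {"tx": 0, "ty": 0, "tz": 0, "roll": 0, "jaw": 0}

```text
time_s: 14.28
ee_pos: [458.0, 8.7, 87.8]
eef_rot: [0.0, 0.846, 0.533, 0.0]
wrist_force: [-0.9, -1.3, 9.7]
finger_gap: 8.3
```

```bash
python3 -c "
from h import *
av(2)"
```

```text
t 14.38 p [458.    8.7  87.8] yaw 64.47 Fz 9.9 Mz 0.348 [0.35 0.38 0.32] q7 0.24
```

Request:
drive_tool:
  motion:
    - {"tx": 0, "ty": 0, "tz": 0.3, "roll": 6, "jaw": 0}
    - {"tx": 0, "ty": 0, "tz": 0, "roll": 0, "jaw": 0}
    - {"tx": 0, "ty": 0, "tz": 0, "roll": 0, "jaw": 0}

```text
time_s: 14.63
ee_pos: [457.9, 8.7, 87.6]
eef_rot: [0.0, 0.873, 0.488, 0.0]
wrist_force: [-2.5, -0.2, 11.0]
finger_gap: 8.3
```

```bash
python3 -c "
from h import *
av(2)"
```

```text
t 14.73 p [457.9   8.7  87.6] yaw 58.47 Fz 11.6 Mz 0.404 [0.37 0.45 0.4 ] q7 0.17
```

Request:
drive_tool:
  motion:
    - {"tx": 0, "ty": 0, "tz": 0.3, "roll": 5, "jaw": 0}
    - {"tx": 0, "ty": 0, "tz": 0, "roll": 0, "jaw": 0}
    - {"tx": 0, "ty": 0, "tz": 0, "roll": 0, "jaw": 0}

```text
time_s: 14.98
ee_pos: [457.9, 8.8, 87.4]
eef_rot: [0.0, 0.893, 0.45, 0.0]
wrist_force: [-3.0, -1.0, 12.2]
finger_gap: 8.1
```

```bash
python3 -c "
from h import *
av(3)"
```

```text
t 15.13 p [457.9   8.8  87.4] yaw 53.48 Fz 13.3 Mz 0.427 [0.4  0.43 0.46 0.41] q7 0.11
```

Screw 2 ≈28 N. Next, screw 4.

Request:
drive_tool:
  motion:
    - {"tx": 0, "ty": 0, "tz": 0, "roll": 0, "jaw": 0.4}
    - {"tx": 0, "ty": 0, "tz": 0, "roll": 0, "jaw": 0.4}
    - {"tx": 0, "ty": 0, "tz": 0, "roll": 0, "jaw": 0.4}
    - {"tx": 0, "ty": 0, "tz": -20, "roll": 0, "jaw": 0.4}
    - {"tx": 0, "ty": 0, "tz": -25, "roll": 0, "jaw": 0.4}

```text
time_s: 15.55
ee_pos: [456.4, 9.1, 130.7]
eef_rot: [-0.001, 0.893, 0.449, -0.002]
wrist_force: [1.1, -0.4, 0.2]
finger_gap: 34.5
```

Request:
drive_tool:
  motion:
    - {"tx": -0.8, "ty": 31.8, "tz": 0, "roll": 0, "jaw": 0.4}
    - {"tx": -0.8, "ty": 31.8, "tz": 0, "roll": 0, "jaw": 0.4}
    - {"tx": -0.8, "ty": 31.8, "tz": 0, "roll": 0, "jaw": 0.4}
    - {"tx": -0.8, "ty": 31.8, "tz": 0, "roll": 0, "jaw": 0.4}
    - {"tx": 0, "ty": 0, "tz": 0, "roll": 7, "jaw": 0.4}

```text
time_s: 15.97
ee_pos: [563.2, -74.9, 132.3]
eef_rot: [0.004, 0.92, 0.392, 0.002]
wrist_force: [0.9, -0.8, 0.5]
finger_gap: 33.9
```

Request:
drive_tool:
  motion:
    - {"tx": 0, "ty": 0, "tz": 0, "roll": 7, "jaw": 0.4}
    - {"tx": 0, "ty": 0, "tz": 0, "roll": 7, "jaw": 0.4}
    - {"tx": 0, "ty": 0, "tz": 0, "roll": 7, "jaw": 0.4}
    - {"tx": 0, "ty": 0, "tz": 0, "roll": 7, "jaw": 0.4}
    - {"tx": 0, "ty": 0, "tz": 0, "roll": 7, "jaw": 0.4}

```text
time_s: 16.38
ee_pos: [557.9, -69.1, 131.1]
eef_rot: [-0.0, 0.995, 0.096, -0.0]
wrist_force: [0.1, 0.3, -1.1]
finger_gap: 34.0
```

Request:
drive_tool:
  motion:
    - {"tx": 0, "ty": 0, "tz": 0, "roll": 7, "jaw": 0.4}
    - {"tx": 0, "ty": 0, "tz": 0, "roll": 6.8, "jaw": 0.4}
    - {"tx": 0, "ty": 0, "tz": 0, "roll": 0, "jaw": 0.4}
    - {"tx": 0, "ty": 0, "tz": 0, "roll": 0, "jaw": 0.4}
    - {"tx": 0, "ty": 0, "tz": 0, "roll": 0, "jaw": 0.4}

```text
time_s: 16.8
ee_pos: [557.9, -69.2, 131.2]
eef_rot: [-0.0, 1.0, -0.019, -0.0]
wrist_force: [-0.3, -0.3, -0.2]
finger_gap: 34.1
```

```bash
python3 - <<'E'
from h import *
go(558.1,-69.5,88,-2.3);st()
w=cam("wrist");cv2.imwrite("pics/w8.png",w["color"])
E
```

```text
at [557.9 -69.2 131.2] yaw -2.2 tilt [-0.  0. -1.] -> txyz [ 0.3  0.3 43.2] roll 0.1
t 16.8 p [557.9 -69.2 131.2] yaw -2.23 F [-0.3 -0.3 -0.2] M [-0.007 -0.008  0.035] gap 34.1 q7 -0.7
```

View pics/w8.png

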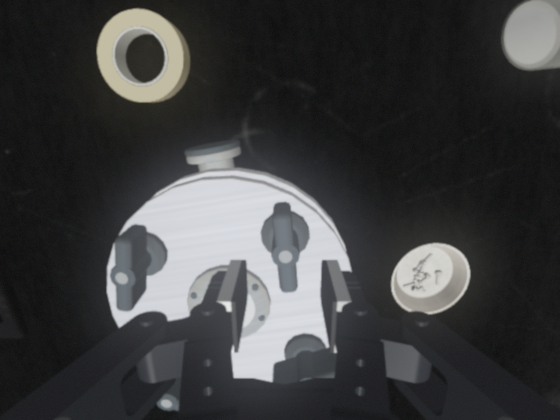

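w8: bar 4 sits at (285,247) between the fingers, tilted 2–3° at most. Grip and turn.

Request:
drive_tool:
  motion:
    - {"tx": 0, "ty": 0, "tz": 20, "roll": 0, "jaw": 0.4}
    - {"tx": 0, "ty": 0, "tz": 16, "roll": 0, "jaw": 0.4}
    - {"tx": 0, "ty": 0, "tz": 7, "roll": 0, "jaw": 0.4}
    - {"tx": 0, "ty": 0, "tz": 0, "roll": 0, "jaw": 0.4}
    - {"tx": 0, "ty": 0, "tz": 0, "roll": 0, "jaw": 0}

```text
time_s: 17.27
ee_pos: [558.0, -69.7, 88.6]
eef_rot: [0.0, 1.0, -0.021, -0.0]
wrist_force: [0.8, -0.4, 0.6]
finger_gap: 23.6
```

Request:
drive_tool:
  motion:
    - {"tx": 0, "ty": 0, "tz": 0, "roll": 0, "jaw": 0}
    - {"tx": 0, "ty": 0, "tz": 0, "roll": 0, "jaw": 0}
    - {"tx": 0, "ty": 0, "tz": 0, "roll": 0, "jaw": 0}
    - {"tx": 0, "ty": 0, "tz": 0, "roll": 0, "jaw": 0}

```text
time_s: 17.6
ee_pos: [558.4, -70.0, 89.3]
eef_rot: [0.0, 1.0, -0.021, 0.001]
wrist_force: [-0.6, -0.3, 4.9]
finger_gap: 7.9
```

Request:
drive_tool:
  motion:
    - {"tx": 0, "ty": 0, "tz": 0.2, "roll": 4, "jaw": 0}
    - {"tx": 0, "ty": 0, "tz": 0.2, "roll": 4, "jaw": 0}
    - {"tx": 0, "ty": 0, "tz": 0.2, "roll": 4, "jaw": 0}
    - {"tx": 0, "ty": 0, "tz": 0, "roll": 0, "jaw": 0}
    - {"tx": 0, "ty": 0, "tz": 0, "roll": 0, "jaw": 0}

```text
time_s: 18.02
ee_pos: [558.4, -70.0, 88.7]
eef_rot: [0.0, 0.992, -0.125, 0.001]
wrist_force: [-1.0, -1.2, 5.9]
finger_gap: 8.3
```

```bash
python3 -c "
from h import *
av(3)"
```

```text
t 18.17 p [558.4 -70.   88.8] yaw -14.37 Fz 5.9 Mz 0.372 [0.39 0.39 0.34 0.37] q7 -0.82
```

Request:
drive_tool:
  motion:
    - {"tx": 0, "ty": 0, "tz": 0.3, "roll": 6, "jaw": 0}
    - {"tx": 0, "ty": 0, "tz": 0, "roll": 0, "jaw": 0}
    - {"tx": 0, "ty": 0, "tz": 0, "roll": 0, "jaw": 0}

```text
time_s: 18.42
ee_pos: [558.4, -69.9, 88.4]
eef_rot: [0.0, 0.984, -0.177, 0.001]
wrist_force: [-1.7, -0.3, 6.1]
finger_gap: 8.0
```

```bash
python3 -c "
from h import *
av(2)"
```

```text
t 18.52 p [558.4 -69.9  88.5] yaw -20.37 Fz 5.7 Mz 0.326 [0.32 0.31 0.34] q7 -0.91
```

Request:
drive_tool:
  motion:
    - {"tx": 0, "ty": 0, "tz": 0.3, "roll": 6, "jaw": 0}
    - {"tx": 0, "ty": 0, "tz": 0, "roll": 0, "jaw": 0}
    - {"tx": 0, "ty": 0, "tz": 0, "roll": 0, "jaw": 0}

```text
time_s: 18.77
ee_pos: [558.4, -69.9, 88.2]
eef_rot: [0.0, 0.974, -0.228, 0.001]
wrist_force: [-1.3, -0.9, 6.2]
finger_gap: 8.4
```

```bash
python3 -c "
from h import *
av(2)"
```

```text
t 18.87 p [558.4 -69.9  88.2] yaw -26.37 Fz 6.9 Mz 0.359 [0.31 0.42 0.35] q7 -1.01
```

Request:
drive_tool:
  motion:
    - {"tx": 0, "ty": 0, "tz": 0.3, "roll": 6, "jaw": 0}
    - {"tx": 0, "ty": 0, "tz": 0, "roll": 0, "jaw": 0}
    - {"tx": 0, "ty": 0, "tz": 0, "roll": 0, "jaw": 0}

```text
time_s: 19.12
ee_pos: [558.4, -69.8, 87.9]
eef_rot: [0.0, 0.96, -0.279, 0.001]
wrist_force: [-0.9, -0.0, 6.5]
finger_gap: 8.2
```

```bash
python3 -c "
from h import *
av(2)"
```

```text
t 19.22 p [558.4 -69.9  88. ] yaw -32.36 Fz 7.1 Mz 0.45 [0.43 0.44 0.48] q7 -1.1
```

Request:
drive_tool:
  motion:
    - {"tx": 0, "ty": 0, "tz": 0.3, "roll": 5, "jaw": 0}
    - {"tx": 0, "ty": 0, "tz": 0, "roll": 0, "jaw": 0}
    - {"tx": 0, "ty": 0, "tz": 0, "roll": 0, "jaw": 0}

```text
time_s: 19.47
ee_pos: [558.5, -69.8, 87.8]
eef_rot: [0.0, 0.947, -0.32, 0.001]
wrist_force: [-0.6, -0.1, 7.8]
finger_gap: 8.6
```

```bash
python3 -c "
from h import *
av(3)"
```

```text
t 19.62 p [558.4 -69.8  87.8] yaw -37.35 Fz 8.6 Mz 0.446 [0.45 0.49 0.42 0.42] q7 -1.18
```

All four are partly tight: about 29, 26, 31 and 32 N for screws 1–4. Second pass: back to screw 1, whose bar yaw is now ≈ −12° after springback.

Request:
drive_tool:
  motion:
    - {"tx": 0, "ty": 0, "tz": 0, "roll": 0, "jaw": 0.4}
    - {"tx": 0, "ty": 0, "tz": 0, "roll": 0, "jaw": 0.4}
    - {"tx": 0, "ty": 0, "tz": 0, "roll": 0, "jaw": 0.4}
    - {"tx": 0, "ty": 0, "tz": -20, "roll": 0, "jaw": 0.4}
    - {"tx": 0, "ty": 0, "tz": -25, "roll": 0, "jaw": 0.4}

```text
time_s: 20.03
ee_pos: [556.5, -68.6, 130.2]
eef_rot: [0.0, 0.947, -0.321, -0.002]
wrist_force: [1.0, -0.0, 0.3]
finger_gap: 34.3
```

Request:
drive_tool:
  motion:
    - {"tx": -20.7, "ty": -21.7, "tz": 0, "roll": 0, "jaw": 0.4}
    - {"tx": -20.7, "ty": -21.7, "tz": 0, "roll": 0, "jaw": 0.4}
    - {"tx": -20.7, "ty": -21.7, "tz": 0, "roll": 0, "jaw": 0.4}
    - {"tx": 0, "ty": 0, "tz": 0, "roll": -6.3, "jaw": 0.4}
    - {"tx": 0, "ty": 0, "tz": 0, "roll": -6.3, "jaw": 0.4}

```text
time_s: 20.45
ee_pos: [547.7, 23.1, 130.8]
eef_rot: [-0.0, 0.978, -0.21, -0.001]
wrist_force: [-0.6, -1.0, 0.0]
finger_gap: 34.1
```

Request:
drive_tool:
  motion:
    - {"tx": 0, "ty": 0, "tz": 0, "roll": -6.3, "jaw": 0.4}
    - {"tx": 0, "ty": 0, "tz": 0, "roll": -6.3, "jaw": 0.4}
    - {"tx": 0, "ty": 0, "tz": 0, "roll": 0, "jaw": 0.4}
    - {"tx": 0, "ty": 0, "tz": 0, "roll": 0, "jaw": 0.4}
    - {"tx": 0, "ty": 0, "tz": 0, "roll": 0, "jaw": 0.4}

```text
time_s: 20.87
ee_pos: [548.1, 20.0, 131.5]
eef_rot: [-0.0, 0.994, -0.108, -0.0]
wrist_force: [0.2, -1.1, -0.0]
finger_gap: 34.0
```

```bash
python3 - <<'E'
from h import *
go(548,20,87,-12);st()
w=cam("wrist");cv2.imwrite("pics/w9.png",w["color"])
E
```

```text
at [548.1  20.  131.5] yaw -12.4 tilt [-0.  0. -1.] -> txyz [-0.1  0.  44.5] roll -0.4
t 20.87 p [548.1  20.  131.5] yaw -12.38 F [ 0.2 -1.1 -0. ] M [-0.01   0.013 -0.018] gap 34.0 q7 -1.0
```

View pics/w9.png

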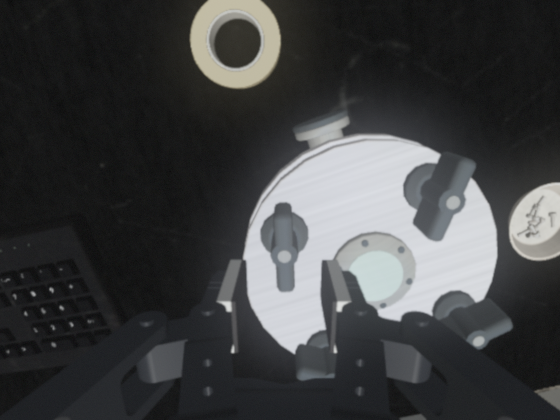

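w9: bar 1 is aligned at (285,247), as predicted. Grip and continue tightening.

Request:
drive_tool:
  motion:
    - {"tx": 0, "ty": 0, "tz": 20, "roll": 0, "jaw": 0.4}
    - {"tx": 0, "ty": 0, "tz": 18, "roll": 0, "jaw": 0.4}
    - {"tx": 0, "ty": 0, "tz": 7, "roll": 0, "jaw": 0.4}
    - {"tx": 0, "ty": 0, "tz": 0, "roll": 0, "jaw": 0.4}
    - {"tx": 0, "ty": 0, "tz": 0, "roll": 0, "jaw": 0}

```text
time_s: 21.33
ee_pos: [548.2, 19.6, 86.6]
eef_rot: [0.0, 0.994, -0.107, -0.0]
wrist_force: [-0.1, 0.2, 0.1]
finger_gap: 23.2
```

Request:
drive_tool:
  motion:
    - {"tx": 0, "ty": 0, "tz": 0, "roll": 0, "jaw": 0}
    - {"tx": 0, "ty": 0, "tz": 0, "roll": 0, "jaw": 0}
    - {"tx": 0, "ty": 0, "tz": 0, "roll": 0, "jaw": 0}
    - {"tx": 0, "ty": 0, "tz": 0, "roll": 0, "jaw": 0}

```text
time_s: 21.67
ee_pos: [548.8, 19.7, 87.5]
eef_rot: [0.0, 0.994, -0.106, 0.001]
wrist_force: [-0.6, -0.7, 4.3]
finger_gap: 8.5
```

Request:
drive_tool:
  motion:
    - {"tx": 0, "ty": 0, "tz": 0, "roll": 6, "jaw": 0}
    - {"tx": 0, "ty": 0, "tz": 0.3, "roll": 6, "jaw": 0}
    - {"tx": 0, "ty": 0, "tz": 0.3, "roll": 6, "jaw": 0}
    - {"tx": 0, "ty": 0, "tz": 0, "roll": 0, "jaw": 0}
    - {"tx": 0, "ty": 0, "tz": 0, "roll": 0, "jaw": 0}

```text
time_s: 22.08
ee_pos: [548.7, 19.5, 87.1]
eef_rot: [0.0, 0.966, -0.26, 0.001]
wrist_force: [-1.2, -1.0, 6.5]
finger_gap: 8.2
```

```bash
python3 -c "
from h import *
av(3)"
```

```text
t 22.23 p [548.7  19.5  87.1] yaw -30.13 Fz 5.9 Mz 0.504 [0.49 0.52 0.51 0.49] q7 -1.21
```

Request:
drive_tool:
  motion:
    - {"tx": 0, "ty": 0, "tz": 0.3, "roll": 6, "jaw": 0}
    - {"tx": 0, "ty": 0, "tz": 0.2, "roll": 4, "jaw": 0}
    - {"tx": 0, "ty": 0, "tz": 0, "roll": 0, "jaw": 0}
    - {"tx": 0, "ty": 0, "tz": 0, "roll": 0, "jaw": 0}

```text
time_s: 22.57
ee_pos: [548.6, 19.4, 86.7]
eef_rot: [0.0, 0.939, -0.343, 0.001]
wrist_force: [-1.6, -0.9, 7.4]
finger_gap: 8.3
```

```bash
python3 -c "
from h import *
av(3)"
```

```text
t 22.72 p [548.7  19.4  86.7] yaw -40.12 Fz 7.0 Mz 0.586 [0.59 0.61 0.54 0.61] q7 -1.37
```

Request:
drive_tool:
  motion:
    - {"tx": 0, "ty": 0, "tz": 0.3, "roll": 6, "jaw": 0}
    - {"tx": 0, "ty": 0, "tz": 0.2, "roll": 3, "jaw": 0}
    - {"tx": 0, "ty": 0, "tz": 0, "roll": 0, "jaw": 0}
    - {"tx": 0, "ty": 0, "tz": 0, "roll": 0, "jaw": 0}

```text
time_s: 23.05
ee_pos: [548.6, 19.3, 86.4]
eef_rot: [0.0, 0.91, -0.416, 0.001]
wrist_force: [-2.3, -0.4, 10.5]
finger_gap: 8.2
```

```bash
python3 -c "
from h import *
av(4)"
```

```text
t 23.25 p [548.6  19.3  86.4] yaw -49.11 Fz 9.0 Mz 0.65 [0.61 0.62 0.64 0.69 0.68] q7 -1.52
```

Screw 1 ≈95–99 N. To screw 3, with bar yaw ≈105.7, rolling back to keep joint 7 in range.

Request:
drive_tool:
  motion:
    - {"tx": 0, "ty": 0, "tz": 0, "roll": 0, "jaw": 0.4}
    - {"tx": 0, "ty": 0, "tz": 0, "roll": 0, "jaw": 0.4}
    - {"tx": 0, "ty": 0, "tz": 0, "roll": 0, "jaw": 0.4}
    - {"tx": 0, "ty": 0, "tz": -20, "roll": 0, "jaw": 0.4}
    - {"tx": 0, "ty": 0, "tz": -26, "roll": 0, "jaw": 0.4}

```text
time_s: 23.67
ee_pos: [546.6, 20.5, 129.6]
eef_rot: [0.001, 0.909, -0.416, -0.002]
wrist_force: [0.3, -0.9, -0.4]
finger_gap: 34.2
```

Request:
drive_tool:
  motion:
    - {"tx": 5.7, "ty": 31.5, "tz": 0, "roll": 0, "jaw": 0.4}
    - {"tx": 5.7, "ty": 31.5, "tz": 0, "roll": 0, "jaw": 0.4}
    - {"tx": 5.7, "ty": 31.5, "tz": 0, "roll": 0, "jaw": 0.4}
    - {"tx": 5.7, "ty": 31.5, "tz": 0, "roll": 0, "jaw": 0.4}
    - {"tx": 0, "ty": 0, "tz": 0, "roll": -7, "jaw": 0.4}

```text
time_s: 24.08
ee_pos: [463.3, -84.5, 131.5]
eef_rot: [0.002, 0.931, -0.364, -0.0]
wrist_force: [0.1, -0.8, 0.7]
finger_gap: 34.2
```

Request:
drive_tool:
  motion:
    - {"tx": 0, "ty": 0, "tz": 0, "roll": -7, "jaw": 0.4}
    - {"tx": 0, "ty": 0, "tz": 0, "roll": -7, "jaw": 0.4}
    - {"tx": 0, "ty": 0, "tz": 0, "roll": -7, "jaw": 0.4}
    - {"tx": 0, "ty": 0, "tz": 0, "roll": -7, "jaw": 0.4}
    - {"tx": 0, "ty": 0, "tz": 0, "roll": -7, "jaw": 0.4}

```text
time_s: 24.5
ee_pos: [467.6, -79.5, 130.9]
eef_rot: [-0.0, 0.998, -0.06, -0.0]
wrist_force: [0.3, 0.8, -0.5]
finger_gap: 34.2
```

Request:
drive_tool:
  motion:
    - {"tx": 0, "ty": 0, "tz": 0, "roll": -7, "jaw": 0.4}
    - {"tx": 0, "ty": 0, "tz": 0, "roll": -7, "jaw": 0.4}
    - {"tx": 0, "ty": 0, "tz": 0, "roll": -7, "jaw": 0.4}
    - {"tx": 0, "ty": 0, "tz": 0, "roll": -7, "jaw": 0.4}
    - {"tx": 0, "ty": 0, "tz": 0, "roll": -7, "jaw": 0.4}

```text
time_s: 24.92
ee_pos: [467.6, -79.5, 131.0]
eef_rot: [-0.0, 0.97, 0.243, -0.0]
wrist_force: [-0.6, -0.6, -0.7]
finger_gap: 34.1
```

Request:
drive_tool:
  motion:
    - {"tx": 0, "ty": 0, "tz": 0, "roll": -7, "jaw": 0.4}
    - {"tx": 0, "ty": 0, "tz": 0, "roll": -7, "jaw": 0.4}
    - {"tx": 0, "ty": 0, "tz": 0, "roll": -7, "jaw": 0.4}
    - {"tx": 0, "ty": 0, "tz": 0, "roll": -7, "jaw": 0.4}
    - {"tx": 0, "ty": 0, "tz": 0, "roll": -7, "jaw": 0.4}

```text
time_s: 25.33
ee_pos: [467.6, -79.5, 130.9]
eef_rot: [-0.0, 0.852, 0.523, -0.0]
wrist_force: [0.6, -1.0, 0.2]
finger_gap: 34.1
```

Request:
drive_tool:
  motion:
    - {"tx": 0, "ty": 0, "tz": 0, "roll": -7, "jaw": 0.4}
    - {"tx": 0, "ty": 0, "tz": 0, "roll": -7, "jaw": 0.4}
    - {"tx": 0, "ty": 0, "tz": 0, "roll": -7, "jaw": 0.4}
    - {"tx": 0, "ty": 0, "tz": 0, "roll": -7, "jaw": 0.4}
    - {"tx": 0, "ty": 0, "tz": 0, "roll": -7, "jaw": 0.4}

```text
time_s: 25.75
ee_pos: [467.6, -79.6, 131.0]
eef_rot: [-0.0, 0.655, 0.755, -0.0]
wrist_force: [0.3, -0.0, 0.6]
finger_gap: 34.0
```

Request:
drive_tool:
  motion:
    - {"tx": 0, "ty": 0, "tz": 0, "roll": -7, "jaw": 0.4}
    - {"tx": 0, "ty": 0, "tz": 0, "roll": -0.8, "jaw": 0.4}
    - {"tx": 0, "ty": 0, "tz": 0, "roll": 0, "jaw": 0.4}
    - {"tx": 0, "ty": 0, "tz": 0, "roll": 0, "jaw": 0.4}
    - {"tx": 0, "ty": 0, "tz": 0, "roll": 0, "jaw": 0.4}

```text
time_s: 26.17
ee_pos: [467.6, -79.6, 130.9]
eef_rot: [-0.0, 0.606, 0.796, -0.0]
wrist_force: [0.1, -0.4, -0.2]
finger_gap: 34.2
```

```bash
python3 - <<'E'
from h import *
go(468.5,-80.3,86.8,105.7);st()
E
```

```text
at [467.6 -79.6 130.9] yaw 105.5 tilt [-0. -0. -1.] -> txyz [-0.9  0.7 44.1] roll -0.2
t 26.17 p [467.6 -79.6 130.9] yaw 105.46 F [ 0.1 -0.4 -0.2] M [ 0.036 -0.016  0.037] gap 34.2 q7 0.71
```

Request:
drive_tool:
  motion:
    - {"tx": -1, "ty": 1, "tz": 20, "roll": 0, "jaw": 0.4}
    - {"tx": 0, "ty": 0, "tz": 18, "roll": 0, "jaw": 0.4}
    - {"tx": 0, "ty": 0, "tz": 6, "roll": 0, "jaw": 0.4}
    - {"tx": 0, "ty": 0, "tz": 0, "roll": 0, "jaw": 0.4}
    - {"tx": 0, "ty": 0, "tz": 0, "roll": 0, "jaw": 0}

```text
time_s: 26.58
ee_pos: [468.7, -80.4, 87.0]
eef_rot: [-0.0, 0.605, 0.796, -0.0]
wrist_force: [-0.6, -0.3, 0.5]
finger_gap: 23.1
```

Request:
drive_tool:
  motion:
    - {"tx": 0, "ty": 0, "tz": 0, "roll": 0, "jaw": 0}
    - {"tx": 0, "ty": 0, "tz": 0, "roll": 0, "jaw": 0}
    - {"tx": 0, "ty": 0, "tz": 0, "roll": 0, "jaw": 0}
    - {"tx": 0, "ty": 0, "tz": 0, "roll": 0, "jaw": 0}

```text
time_s: 26.92
ee_pos: [468.9, -80.5, 87.8]
eef_rot: [0.0, 0.605, 0.796, 0.0]
wrist_force: [-2.1, -1.5, 6.5]
finger_gap: 8.0
```

Request:
drive_tool:
  motion:
    - {"tx": 0, "ty": 0, "tz": 0, "roll": 6, "jaw": 0}
    - {"tx": 0, "ty": 0, "tz": 0.3, "roll": 6, "jaw": 0}
    - {"tx": 0, "ty": 0, "tz": 0.3, "roll": 6, "jaw": 0}
    - {"tx": 0, "ty": 0, "tz": 0, "roll": 0, "jaw": 0}
    - {"tx": 0, "ty": 0, "tz": 0, "roll": 0, "jaw": 0}

```text
time_s: 27.33
ee_pos: [469.0, -80.5, 87.3]
eef_rot: [0.0, 0.721, 0.693, 0.0]
wrist_force: [-3.4, -1.2, 9.6]
finger_gap: 8.1
```

```bash
python3 -c "
from h import *
av(3)"
```

```text
t 27.48 p [468.9 -80.5  87.3] yaw 87.7 Fz 9.2 Mz 0.534 [0.57 0.55 0.51 0.5 ] q7 0.55
```

Request:
drive_tool:
  motion:
    - {"tx": 0, "ty": 0, "tz": 0.3, "roll": 6, "jaw": 0}
    - {"tx": 0, "ty": 0, "tz": 0.2, "roll": 4, "jaw": 0}
    - {"tx": 0, "ty": 0, "tz": 0, "roll": 0, "jaw": 0}
    - {"tx": 0, "ty": 0, "tz": 0, "roll": 0, "jaw": 0}

```text
time_s: 27.82
ee_pos: [469.0, -80.5, 87.0]
eef_rot: [0.0, 0.779, 0.627, 0.0]
wrist_force: [-3.6, -0.3, 10.6]
finger_gap: 8.4
```

```bash
python3 -c "
from h import *
av(3)"
```

```text
t 27.97 p [469.  -80.5  87. ] yaw 77.72 Fz 10.6 Mz 0.605 [0.64 0.6  0.59 0.59] q7 0.44
```

Request:
drive_tool:
  motion:
    - {"tx": 0, "ty": 0, "tz": 0.3, "roll": 6, "jaw": 0}
    - {"tx": 0, "ty": 0, "tz": 0.2, "roll": 3, "jaw": 0}
    - {"tx": 0, "ty": 0, "tz": 0, "roll": 0, "jaw": 0}
    - {"tx": 0, "ty": 0, "tz": 0, "roll": 0, "jaw": 0}

```text
time_s: 28.3
ee_pos: [469.0, -80.6, 86.6]
eef_rot: [0.0, 0.825, 0.564, 0.0]
wrist_force: [-3.9, 0.2, 13.5]
finger_gap: 8.3
```

```bash
python3 -c "
from h import *
av(4)"
```

```text
t 28.5 p [469.1 -80.6  86.7] yaw 68.73 Fz 13.0 Mz 0.67 [0.65 0.68 0.67 0.62 0.72] q7 0.34
```

Screw 3 ≈97 N, with the pair 2/4 still half tight. Next, screw 2.

Request:
drive_tool:
  motion:
    - {"tx": 0, "ty": 0, "tz": 0, "roll": 0, "jaw": 0.4}
    - {"tx": 0, "ty": 0, "tz": 0, "roll": 0, "jaw": 0.4}
    - {"tx": 0, "ty": 0, "tz": 0, "roll": 0, "jaw": 0.4}
    - {"tx": 0, "ty": 0, "tz": -20, "roll": 0, "jaw": 0.4}
    - {"tx": 0, "ty": 0, "tz": -26, "roll": 0, "jaw": 0.4}

```text
time_s: 28.92
ee_pos: [467.7, -80.0, 130.5]
eef_rot: [-0.001, 0.826, 0.563, -0.002]
wrist_force: [0.4, -0.1, -0.2]
finger_gap: 34.1
```

Request:
drive_tool:
  motion:
    - {"tx": 26.4, "ty": -14.3, "tz": 0, "roll": 0, "jaw": 0.4}
    - {"tx": 26.4, "ty": -14.3, "tz": 0, "roll": 0, "jaw": 0.4}
    - {"tx": 26.4, "ty": -14.3, "tz": 0, "roll": 0, "jaw": 0.4}
    - {"tx": 0, "ty": 0, "tz": 0, "roll": 4.5, "jaw": 0.4}
    - {"tx": 0, "ty": 0, "tz": 0, "roll": 4.6, "jaw": 0.4}

```text
time_s: 29.33
ee_pos: [457.8, 11.7, 131.3]
eef_rot: [-0.001, 0.868, 0.497, 0.0]
wrist_force: [0.3, -0.9, 0.9]
finger_gap: 34.4
```

Request:
drive_tool:
  motion:
    - {"tx": 0, "ty": 0, "tz": 0, "roll": 0, "jaw": 0.4}
    - {"tx": 0, "ty": 0, "tz": 0, "roll": 0, "jaw": 0.4}
    - {"tx": 0, "ty": 0, "tz": 0, "roll": 0, "jaw": 0.4}

```text
time_s: 29.58
ee_pos: [458.0, 8.9, 131.3]
eef_rot: [0.0, 0.868, 0.497, -0.0]
wrist_force: [-1.2, -0.1, -0.0]
finger_gap: 34.2
```

```bash
python3 - <<'E'
from h import *
go(458,8.7,86.6,59.6);st()
E
```

```text
at [458.    8.9 131.3] yaw 59.6 tilt [ 0. -0. -1.] -> txyz [-0.2  0.1 44.7] roll -0.0
t 29.58 p [458.    8.9 131.3] yaw 59.57 F [-1.2 -0.1 -0. ] M [-0.025  0.062  0.003] gap 34.2 q7 0.01
```

Request:
drive_tool:
  motion:
    - {"tx": 0, "ty": 0, "tz": 20, "roll": 0, "jaw": 0.4}
    - {"tx": 0, "ty": 0, "tz": 18, "roll": 0, "jaw": 0.4}
    - {"tx": 0, "ty": 0, "tz": 6.5, "roll": 0, "jaw": 0.4}
    - {"tx": 0, "ty": 0, "tz": 0, "roll": 0, "jaw": 0.4}
    - {"tx": 0, "ty": 0, "tz": 0, "roll": 0, "jaw": 0}

```text
time_s: 30.0
ee_pos: [457.8, 8.6, 87.0]
eef_rot: [-0.0, 0.868, 0.496, -0.0]
wrist_force: [-0.3, -0.1, 0.3]
finger_gap: 23.5
```

Request:
drive_tool:
  motion:
    - {"tx": 0, "ty": 0, "tz": 0, "roll": 0, "jaw": 0}
    - {"tx": 0, "ty": 0, "tz": 0, "roll": 0, "jaw": 0}
    - {"tx": 0, "ty": 0, "tz": 0, "roll": 0, "jaw": 0}
    - {"tx": 0, "ty": 0, "tz": 0, "roll": 0, "jaw": 0}

```text
time_s: 30.33
ee_pos: [458.1, 8.9, 87.7]
eef_rot: [0.0, 0.868, 0.496, 0.0]
wrist_force: [-1.4, -0.6, 5.8]
finger_gap: 7.8
```

Request:
drive_tool:
  motion:
    - {"tx": 0, "ty": 0, "tz": 0, "roll": 6, "jaw": 0}
    - {"tx": 0, "ty": 0, "tz": 0.3, "roll": 6, "jaw": 0}
    - {"tx": 0, "ty": 0, "tz": 0.3, "roll": 6, "jaw": 0}
    - {"tx": 0, "ty": 0, "tz": 0, "roll": 0, "jaw": 0}
    - {"tx": 0, "ty": 0, "tz": 0, "roll": 0, "jaw": 0}

```text
time_s: 30.75
ee_pos: [458.1, 9.0, 87.2]
eef_rot: [0.0, 0.935, 0.355, 0.0]
wrist_force: [-2.4, -1.0, 10.1]
finger_gap: 8.3
```

```bash
python3 -c "
from h import *
av(3)"
```

```text
t 30.9 p [458.1   9.   87.2] yaw 41.6 Fz 8.8 Mz 0.452 [0.44 0.43 0.45 0.48] q7 -0.13
```

Request:
drive_tool:
  motion:
    - {"tx": 0, "ty": 0, "tz": 0.3, "roll": 6, "jaw": 0}
    - {"tx": 0, "ty": 0, "tz": 0.2, "roll": 4, "jaw": 0}
    - {"tx": 0, "ty": 0, "tz": 0, "roll": 0, "jaw": 0}
    - {"tx": 0, "ty": 0, "tz": 0, "roll": 0, "jaw": 0}

```text
time_s: 31.23
ee_pos: [458.0, 9.0, 86.8]
eef_rot: [0.0, 0.962, 0.272, 0.0]
wrist_force: [-3.1, -0.5, 11.4]
finger_gap: 8.3
```

```bash
python3 -c "
from h import *
av(3)"
```

```text
t 31.38 p [458.    9.   86.8] yaw 31.62 Fz 11.4 Mz 0.562 [0.53 0.59 0.57 0.56] q7 -0.25
```

Request:
drive_tool:
  motion:
    - {"tx": 0, "ty": 0, "tz": 0.3, "roll": 6, "jaw": 0}
    - {"tx": 0, "ty": 0, "tz": 0.2, "roll": 4, "jaw": 0}
    - {"tx": 0, "ty": 0, "tz": 0, "roll": 0, "jaw": 0}
    - {"tx": 0, "ty": 0, "tz": 0, "roll": 0, "jaw": 0}

```text
time_s: 31.72
ee_pos: [458.0, 9.0, 86.5]
eef_rot: [0.0, 0.982, 0.188, 0.001]
wrist_force: [-3.2, 0.2, 12.6]
finger_gap: 8.5
```

```bash
python3 -c "
from h import *
av(5)"
```

```text
t 31.97 p [458.    9.   86.5] yaw 21.63 Fz 12.8 Mz 0.604 [0.57 0.62 0.59 0.6  0.63 0.61] q7 -0.38
```

Screw 2 ≈86 N. Last one, screw 4 (bar yaw ≈ −31°).

Request:
drive_tool:
  motion:
    - {"tx": 0, "ty": 0, "tz": 0, "roll": 0, "jaw": 0.4}
    - {"tx": 0, "ty": 0, "tz": 0, "roll": 0, "jaw": 0.4}
    - {"tx": 0, "ty": 0, "tz": 0, "roll": 0, "jaw": 0.4}
    - {"tx": 0, "ty": 0, "tz": -20, "roll": 0, "jaw": 0.4}
    - {"tx": 0, "ty": 0, "tz": -26, "roll": 0, "jaw": 0.4}

```text
time_s: 32.38
ee_pos: [456.5, 9.1, 130.6]
eef_rot: [-0.0, 0.983, 0.186, -0.002]
wrist_force: [0.5, 0.2, -0.4]
finger_gap: 33.9
```

Request:
drive_tool:
  motion:
    - {"tx": 16.1, "ty": 27.5, "tz": 0, "roll": 0, "jaw": 0.4}
    - {"tx": 16.1, "ty": 27.5, "tz": 0, "roll": 0, "jaw": 0.4}
    - {"tx": 16.1, "ty": 27.5, "tz": 0, "roll": 0, "jaw": 0.4}
    - {"tx": 16.1, "ty": 27.5, "tz": 0, "roll": 0, "jaw": 0.4}
    - {"tx": 0, "ty": 0, "tz": 0, "roll": 7, "jaw": 0.4}

```text
time_s: 32.8
ee_pos: [563.4, -75.2, 132.4]
eef_rot: [0.003, 0.992, 0.124, 0.003]
wrist_force: [1.0, -0.4, 0.4]
finger_gap: 34.5
```

Request:
drive_tool:
  motion:
    - {"tx": 0, "ty": 0, "tz": 0, "roll": 7, "jaw": 0.4}
    - {"tx": 0, "ty": 0, "tz": 0, "roll": 7, "jaw": 0.4}
    - {"tx": 0, "ty": 0, "tz": 0, "roll": 7, "jaw": 0.4}
    - {"tx": 0, "ty": 0, "tz": 0, "roll": 7, "jaw": 0.4}
    - {"tx": 0, "ty": 0, "tz": 0, "roll": 7, "jaw": 0.4}

```text
time_s: 33.22
ee_pos: [558.1, -69.4, 131.0]
eef_rot: [-0.0, 0.983, -0.181, -0.0]
wrist_force: [-0.2, -0.5, -0.1]
finger_gap: 33.8
```

Request:
drive_tool:
  motion:
    - {"tx": 0, "ty": 0, "tz": 0, "roll": 7, "jaw": 0.4}
    - {"tx": 0, "ty": 0, "tz": 0, "roll": 3.6, "jaw": 0.4}
    - {"tx": 0, "ty": 0, "tz": 0, "roll": 0, "jaw": 0.4}
    - {"tx": 0, "ty": 0, "tz": 0, "roll": 0, "jaw": 0.4}
    - {"tx": 0, "ty": 0, "tz": 0, "roll": 0, "jaw": 0.4}

```text
time_s: 33.63
ee_pos: [558.1, -69.5, 131.2]
eef_rot: [-0.0, 0.964, -0.267, -0.0]
wrist_force: [0.5, -0.3, -0.3]
finger_gap: 34.2
```

```bash
python3 - <<'E'
from h import *
go(558.4,-69.8,86.8,-31);st()
E
```

```text
at [558.1 -69.5 131.2] yaw -31.0 tilt [-0.  0. -1.] -> txyz [ 0.4  0.1 44.4] roll 0.0
t 33.63 p [558.1 -69.5 131.2] yaw -31.0 F [ 0.5 -0.3 -0.3] M [-0.015  0.007 -0.017] gap 34.2 q7 -1.17
```

Request:
drive_tool:
  motion:
    - {"tx": 0, "ty": 0, "tz": 20, "roll": 0, "jaw": 0.4}
    - {"tx": 0, "ty": 0, "tz": 18, "roll": 0, "jaw": 0.4}
    - {"tx": 0, "ty": 0, "tz": 6, "roll": 0, "jaw": 0.4}
    - {"tx": 0, "ty": 0, "tz": 0, "roll": 0, "jaw": 0.4}
    - {"tx": 0, "ty": 0, "tz": 0, "roll": 0, "jaw": 0}

```text
time_s: 34.05
ee_pos: [558.2, -70.0, 87.6]
eef_rot: [0.0, 0.963, -0.268, 0.0]
wrist_force: [0.4, -0.1, 0.4]
finger_gap: 23.2
```

Request:
drive_tool:
  motion:
    - {"tx": 0, "ty": 0, "tz": 0, "roll": 0, "jaw": 0}
    - {"tx": 0, "ty": 0, "tz": 0, "roll": 0, "jaw": 0}
    - {"tx": 0, "ty": 0, "tz": 0, "roll": 0, "jaw": 0}
    - {"tx": 0, "ty": 0, "tz": 0, "roll": 0, "jaw": 0}

```text
time_s: 34.38
ee_pos: [558.7, -70.1, 88.4]
eef_rot: [0.0, 0.963, -0.268, 0.001]
wrist_force: [-0.2, -1.0, 5.3]
finger_gap: 8.1
```

Request:
drive_tool:
  motion:
    - {"tx": 0, "ty": 0, "tz": 0, "roll": 6, "jaw": 0}
    - {"tx": 0, "ty": 0, "tz": 0.3, "roll": 6, "jaw": 0}
    - {"tx": 0, "ty": 0, "tz": 0.3, "roll": 6, "jaw": 0}
    - {"tx": 0, "ty": 0, "tz": 0, "roll": 0, "jaw": 0}
    - {"tx": 0, "ty": 0, "tz": 0, "roll": 0, "jaw": 0}

```text
time_s: 34.8
ee_pos: [558.8, -70.1, 87.9]
eef_rot: [0.0, 0.91, -0.415, 0.001]
wrist_force: [-1.0, -0.2, 8.8]
finger_gap: 8.2
```

```bash
python3 -c "
from h import *
av(3)"
```

```text
t 34.95 p [558.7 -70.1  87.9] yaw -49.02 Fz 8.2 Mz 0.492 [0.51 0.49 0.48 0.49] q7 -1.39
```

Request:
drive_tool:
  motion:
    - {"tx": 0, "ty": 0, "tz": 0.3, "roll": 6, "jaw": 0}
    - {"tx": 0, "ty": 0, "tz": 0.2, "roll": 4, "jaw": 0}
    - {"tx": 0, "ty": 0, "tz": 0, "roll": 0, "jaw": 0}
    - {"tx": 0, "ty": 0, "tz": 0, "roll": 0, "jaw": 0}

```text
time_s: 35.28
ee_pos: [558.7, -70.1, 87.6]
eef_rot: [-0.0, 0.87, -0.493, 0.001]
wrist_force: [-1.8, -0.0, 8.8]
finger_gap: 8.1
```

```bash
python3 -c "
from h import *
av(4)"
```

```text
t 35.48 p [558.7 -70.1  87.6] yaw -59.0 Fz 8.3 Mz 0.56 [0.49 0.57 0.55 0.61 0.58] q7 -1.55
```

Request:
drive_tool:
  motion:
    - {"tx": 0, "ty": 0, "tz": 0.3, "roll": 6, "jaw": 0}
    - {"tx": 0, "ty": 0, "tz": 0.2, "roll": 3, "jaw": 0}
    - {"tx": 0, "ty": 0, "tz": 0, "roll": 0, "jaw": 0}
    - {"tx": 0, "ty": 0, "tz": 0, "roll": 0, "jaw": 0}

```text
time_s: 35.82
ee_pos: [558.7, -70.2, 87.2]
eef_rot: [-0.0, 0.829, -0.559, 0.001]
wrist_force: [-0.9, 0.1, 10.7]
finger_gap: 8.3
```

```bash
python3 -c "
from h import *
av(5)"
```

```text
t 36.07 p [558.7 -70.2  87.2] yaw -67.99 Fz 10.4 Mz 0.638 [0.69 0.68 0.67 0.6  0.6  0.58] q7 -1.7
```

Screw 4 ≈90 N. Release and retreat.

Request:
drive_tool:
  motion:
    - {"tx": 0, "ty": 0, "tz": 0, "roll": 0, "jaw": 0.4}
    - {"tx": 0, "ty": 0, "tz": 0, "roll": 0, "jaw": 0.4}
    - {"tx": 0, "ty": 0, "tz": 0, "roll": 0, "jaw": 0.4}
    - {"tx": 0, "ty": 0, "tz": -25, "roll": 0, "jaw": 0.4}
    - {"tx": 0, "ty": 0, "tz": -35, "roll": 0, "jaw": 0.4}

```text
time_s: 36.48
ee_pos: [556.0, -68.5, 143.6]
eef_rot: [0.001, 0.828, -0.56, -0.003]
wrist_force: [0.3, 0.5, 0.1]
finger_gap: 34.1
```

Request:
drive_tool:
  motion:
    - {"tx": 0, "ty": 0, "tz": -35, "roll": 0, "jaw": 0.4}
    - {"tx": 0, "ty": 0, "tz": -20, "roll": 0, "jaw": 0.4}
    - {"tx": 0, "ty": 0, "tz": 0, "roll": 0, "jaw": 0.4}
    - {"tx": 0, "ty": 0, "tz": 0, "roll": 0, "jaw": 0.4}
    - {"tx": 0, "ty": 0, "tz": 0, "roll": 0, "jaw": 0.4}

```text
time_s: 36.9
ee_pos: [557.5, -68.9, 199.7]
eef_rot: [-0.0, 0.829, -0.56, -0.001]
wrist_force: [-0.6, -0.2, -0.2]
finger_gap: 34.1
```

```bash
python3 - <<'E'
from h import *
st();t=read_camera("top")["color"];o=cv2.imread("pics/top0.png")
# bystander check away from arm: difference around dish and hex key
for n,(u,v,r) in dict(dish=(363,246,16),hex=(312,291,20),tape=(285,182,14),driver=(170,295,35)).items():
    print(n,cv2.absdiff(t,o)[v-r:v+r,u-r:u+r].mean().round(1))
hand_in()
E
```

```text
t 36.9 p [557.5 -68.9 199.7] yaw -68.1 F [-0.6 -0.2 -0.2] M [-0.046  0.048  0.003] gap 34.1 q7 -1.84
dish 4.6
hex 4.5
tape 21.3
driver 109.9
the job is handed in; nothing more can be done
```

All four wing screws are tightened crosswise in two passes (1, 3, 2, 4 each time), and the job was handed in at about 37 s. The hand-in gives no verdict.

| Screw | First pass | Second pass |
|---|---|---|
| 1 | about 29 N | about 97 N |
| 2 | about 26 N | about 86 N |
| 3 | about 31 N | about 97 N |
| 4 | about 32 N | about 90 N |

The figures are my estimates from averaged standstill torque and turn angle, and I put them within about 10 N. Torque readings scattered by about ±0.03 N·m each, and on screw 2 the torque and angle estimates differed by up to 15–20 N partway through.

- **Not re-measured:** I did not check screws 1 and 3 again after tightening 2 and 4. I expect 65–90 N there, still above the 50 N minimum.
- **Robot clear:** after the last release the gripper was lifted, and the wrist force was about 0.
- **Dish and hex key:** the before/after top-view differences were small (4.6 and 4.5 grey levels), so they have not moved.
- **Tape roll and screwdriver:** this check was inconclusive. The tape area differed by 21 and the screwdriver area by 110 grey levels. I think the arm was in that part of the view, but I did not look at the picture. The gripper never went low outside the chamber.

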